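# Rap the last sleeves out of their packing tubes into the case

## Task

Lever open the case's stiff flush cover with the screwdriver's blade at the notch and swing it wide open, then free the sleeve wedged in each packing tube by rapping the upturned tube on the steel plate, and put every sleeve, also any that already lies loose, in the case. Leave the empty tubes in the plywood tray, shut the cover fully, and leave the screwdriver lying on the bench. Do not push the other things about.

Things in the scene. Friction and masses are not known exactly. Their poses are not given: they have to be found in the camera images.
- screwdriver: flat-blade screwdriver lying on the bench, 190 mm long; its own -y axis runs from the handle to the blade tip. Handle (25 mm across, from y = 0 to y = +95 mm) and round blade shaft (6.4 mm diameter, from y = 0 to the tip at y = -95 mm, its axis 11 mm above the underside). Origin: on the underside at mid-length. 75 g, balance point in the handle
- case: wooden storage case fixed to the bench, outside 142 (x) x 222 (y) x 70 mm high without its cover, walls and floor 6 mm. Origin: centre of its underside; the front with the pry notch looks along its own -x, the hinges are at +x
- case_notch (a point): middle of the pry notch in the top edge of the case's front wall: an opening 44 mm wide (y) and 14 mm high, from 56 mm up to the underside of the closed cover at 70 mm, this point 63 mm above the bench on the outer face of the wall; the blade goes in along the case's +x, level
- case_lid (a joint): angle of the case's flat cover (142 x 222 x 8 mm, 160 g, flush with the walls, no handle): 0 shut, grows as it opens, to 1.6. The hinge is stiff (0.21 N m of friction): the cover stays where it is left; about 2.5 N at its front edge raises it and about 1 N lowers it
- lid_front (a point): middle of the cover's front edge, at mid-thickness
- lid_hinge (a point): middle of the cover's hinge axis, 142 mm from the front edge; the axis runs along the case's y
- plate: flat steel rapping plate fixed on the bench, 130 (x) x 160 (y) x 14 mm; origin: centre of its underside. No sleeve passes the teeth by its own weight, even mouth-down; it does when the tube, mouth within 30 degrees of straight down, is stopped dead on the plate from 0.4 m/s or more (under 0.2 m/s nothing happens). It then drops out round end first as the tube is lifted
- tray: shallow plywood return tray fixed to the bench, outside 140 (x) x 235 (y) x 22 mm, walls and floor 6 mm; origin: centre of its underside
- tube_0: grey square plastic packing tube lying on its side, 50 x 50 mm outside, bore 42 mm, 104 mm long, 90 g. Its x axis runs along it: open mouth at x = +52 mm, closed end at x = -52 mm. Origin: its centre. Two sprung teeth in its +y and -y faces, 15 mm from the closed end, hold a sleeve in the closed end. May be absent
- sleeve_0: steel sleeve, 60 mm long, 0.2 kg: a square flange 40 x 40 x 8 mm and a round body of 30 mm diameter and 52 mm length. Origin: on its axis at mid-length; its own x axis runs from the flange (x = -30 to -22 mm) to the round end (x = +30 mm). At the start wedged inside the tube of the same number, flange towards the closed end, or, if that tube is absent, lying loose on the bench
- tube_1: grey square plastic packing tube lying on its side, 50 x 50 mm outside, bore 42 mm, 104 mm long, 90 g. Its x axis runs along it: open mouth at x = +52 mm, closed end at x = -52 mm. Origin: its centre. Two sprung teeth in its +y and -y faces, 15 mm from the closed end, hold a sleeve in the closed end. May be absent
- sleeve_1: steel sleeve, 60 mm long, 0.2 kg: a square flange 40 x 40 x 8 mm and a round body of 30 mm diameter and 52 mm length. Origin: on its axis at mid-length; its own x axis runs from the flange (x = -30 to -22 mm) to the round end (x = +30 mm). At the start wedged inside the tube of the same number, flange towards the closed end, or, if that tube is absent, lying loose on the bench
- tube_2: grey square plastic packing tube lying on its side, 50 x 50 mm outside, bore 42 mm, 104 mm long, 90 g. Its x axis runs along it: open mouth at x = +52 mm, closed end at x = -52 mm. Origin: its centre. Two sprung teeth in its +y and -y faces, 15 mm from the closed end, hold a sleeve in the closed end. May be absent
- sleeve_2: steel sleeve, 60 mm long, 0.2 kg: a square flange 40 x 40 x 8 mm and a round body of 30 mm diameter and 52 mm length. Origin: on its axis at mid-length; its own x axis runs from the flange (x = -30 to -22 mm) to the round end (x = +30 mm). At the start wedged inside the tube of the same number, flange towards the closed end, or, if that tube is absent, lying loose on the bench
- varnish_jar: jar of varnish, 87 mm across and 127 mm tall, on the bench at the right; leave it alone
Things that resemble listed ones, but are neither listed nor needed, are in the scene too. What is shaped like the sleeve_2 but yellow is not meant.

How it is judged:
By the outcome, as a careful person would: the job done as asked, in the order asked, and still so for the second after the job is handed in, with the robot touching nothing.
Of tube_0, tube_1, tube_2 only 1 to 3 are there at a start; the rules pass over those that are not, and their reading is None.
At some moment in a run one of tube_0, tube_1, tube_2 may be knocked a few centimetres aside while the robot is not near it.
Once in a run the grip may slacken for a moment while it holds something.
It also fails if it takes over 210 s, if anything falls off the work surface, if the arm or the gripper's body presses on something with over 40 N, if the wrist force passes 120 N, or if a joint passes its speed limit or range.

## Robot

A 6-joint arm with a two-finger parallel gripper is mounted at the origin on a cart in front of the work surface, level with it; the furniture and walls round the work are solid. World frame = base frame: x ahead of the robot, y to its left, z up, the work surface at z = 0. Lengths are in m, angles in rad, forces in N, time in s.
With the tool pointing down it reaches from about 0.35 to 0.725 m from the base axis. Payload 6 kg.
Tool frame: the origin (TCP) lies at the very end of the fingers, on their centre line; the grasp point (between the pads) lies 19 mm behind it; z points along the fingers, y is the line along which they close (so a half turn about z gives the same grasp; the last joint's range is limited). The gripper opens to 85 mm and grips with 20 to 120 N. Pads are 22 mm wide; open, the fingers measure 114 mm over their backs; the gripper's body (76 mm by 85 mm) begins 54 mm behind the grasp point. The pads swing forward as they close: fully open they stand 13 mm farther back than shut.
Start: joints at [1.598, 0.04, 0.085, 0, -1.615, -0.334], TCP at [0.181, 0.572, 0.201] pointing down, gripper open.
Joint ranges: [-2.56, 2.56], [-1.29, 2.01], [-1.08, 1.49], [-3.29, 1.98], [-2.81, -0.18], [-2.99, 2.99]. Speed limits (rad/s): [2.57, 2.57, 3.01, 3.14, 3.14, 3.14].

## Interface

Orientations are given as a unit quaternion [w, x, y, z].
In Python, from plant import r gives the robot as it stands. The module is installed in compiled form; this text tells all that it offers.
- The arm moves only by the shell command python3 -m handwheel 'ROWS' [FORCE]. ROWS is a JSON list that holds a single list of rows (three levels of brackets), with 1 to 5 rows, each of 7 numbers: dx, dy, dz in m, then a rotation vector rx, ry, rz in rad, then the finger opening in m; each row is the pose to reach, as a shift and turn from the pose commanded when the command began, along the tool's axes at that moment; what a row does not reach only later rows make up. A row lasts 1/12 s, in which the tool goes at most 0.0417 m and 0.125 rad, less where a joint would pass 70% of its speed; a pose out of reach is approached as far as the arm can. The fingers move at their own pace and stop on an object; FORCE is the grip in N (left out, the last holds). Time passes only in rows, so rows that do not move let the fingers close. It prints the time, the measured TCP pose, the force, the opening and the grip force at its end. Input that does not fit is refused with a message, and nothing moves.
- r.state(): the state, without advancing time (a new reading comes with each control period).
- r.get_image(name): name is "side" or "top" or "wrist"; returns a dict with "frame" (480x640x3 uint8, red, green, blue), "z_map" (480x640 float32, m along the optical axis (not along the pixel's ray), 0 where there is no reading), "intrinsics" (3x3 intrinsics, pixels), "position" and "attitude" of the camera in the world. Camera axes: x right, y up, looking along -z (the intrinsics and any distortion apply to the point x, -y, -z); pixel columns grow to the right and rows downward; lengths in m; the calibration is good to about 2 mm. A picture is of the moment at which its call begins.
- r.close_job(): hands the job in; it is judged then, once.
The state is a dict: "clock": time; "joints": joint angles; "qvel": joint speeds; "effort": joint torques, N m; "eef_pos": TCP position; "tool_rot": TCP orientation; "contact_force": force on the tool from outside, world axes, zero at the start; "moment": the same for the moment, N m; "width": finger opening in m; "grasp_force": force on a finger pad.
Only numpy, scipy, OpenCV 4.12 (cv2) and the standard library are available. Lean on these libraries where they do the work, as an engineer would, in place of code of your own. Each camera call takes 0.05 s, during which the arm holds its last target. There are 200 camera calls.

## Working session

There is one attempt and no reset: what is moved stays moved. The work goes in short steps, Python scripts to look and compute and a shell command to move; the robot and the scene stay as the last step left them, time stands still between calls to the robot, and variables do not carry over. Pictures are saved under pics/ and viewed, at most 14 in all, crops included, and the job is handed in when it is done.

```bash
mkdir -p pics
cat > h.py <<'E'
import numpy as np, cv2
from scipy.spatial.transform import Rotation as R
from plant import r
def q(a): return R.from_quat([a[1],a[2],a[3],a[0]])
def cap(n,save=None):
    d=r.get_image(n)
    if save: cv2.imwrite('pics/'+save,cv2.cvtColor(d['frame'],cv2.COLOR_RGB2BGR))
    return d
def ray(d,u,v):
    K=np.array(d['intrinsics']); x=(u-K[0,2])/K[0,0]; y=(v-K[1,2])/K[1,1]
    return np.array(d['position']), q(d['attitude']).apply(np.stack([x,-y,-np.ones_like(x)],-1) if np.ndim(x) else [x,-y,-1])
def onz(d,u,v,z):
    o,k=ray(d,u,v); return o+k*(z-o[2])/k[2]
def cloud(d):
    v,u=np.mgrid[0:480,0:640].astype(float); K=np.array(d['intrinsics']); Z=d['z_map']
    p=np.stack([(u-K[0,2])/K[0,0]*Z,-(v-K[1,2])/K[1,1]*Z,-Z],-1)
    return q(d['attitude']).apply(p.reshape(-1,3)).reshape(480,640,3)+np.array(d['position'])
def st():
    s=r.state(); print('t',round(s['clock'],2),'p',np.round(s['eef_pos'],4),'R\n',np.round(q(s['tool_rot']).as_matrix(),3),'F',np.round(s['contact_force'],1),'w',round(s['width'],4),'g',s['grasp_force'],'j',np.round(s['joints'],2))
    return s
def go(pos,Rm=None):
    "tool-frame shift and turn to reach pos, Rm(world)"
    s=r.state(); T=q(s['tool_rot']); print('d',np.round(T.inv().apply(np.array(pos)-s['eef_pos']),4), 'rv',np.round((T.inv()*R.from_matrix(Rm)).as_rotvec(),4) if Rm is not None else '')
E
python3 - <<'E'
from h import *
for n in ('top','side','wrist'):
    d=cap(n,n+'0.png'); print(n,np.round(d['position'],3),np.round(q(d['attitude']).as_matrix(),3).tolist(),np.round(d['intrinsics'],1).tolist())
    np.savez(n+'0.npz',**{k:np.array(v) for k,v in d.items()})
st()
E
```

```text
top [ 0.253 -0.089  1.553] [[0.029, 0.983, -0.183], [-1.0, 0.026, -0.018], [-0.013, 0.184, 0.983]] [[461.0, 0.0, 323.2], [0.0, 461.0, 241.1], [0.0, 0.0, 1.0]]
side [0.558 1.309 0.641] [[-1.0, -0.006, 0.023], [0.024, -0.371, 0.928], [0.003, 0.928, 0.372]] [[580.0, 0.0, 322.1], [0.0, 580.0, 238.0], [0.0, 0.0, 1.0]]
wrist [0.244 0.552 0.373] [[-0.303, 0.919, 0.254], [-0.953, -0.292, -0.078], [0.002, -0.265, 0.964]] [[387.6, 0.0, 314.5], [0.0, 387.6, 238.2], [0.0, 0.0, 1.0]]
t 0.15 p [0.1811 0.5717 0.2003] R
 [[ 0.953 -0.302 -0.   ]
 [-0.302 -0.953 -0.001]
 [ 0.     0.001 -1.   ]] F [-0.2 -0.1  0.4] w 0.0856 g 0.0 j [ 1.6   0.04  0.08 -0.   -1.62 -0.33]
```

View pics/top0.png

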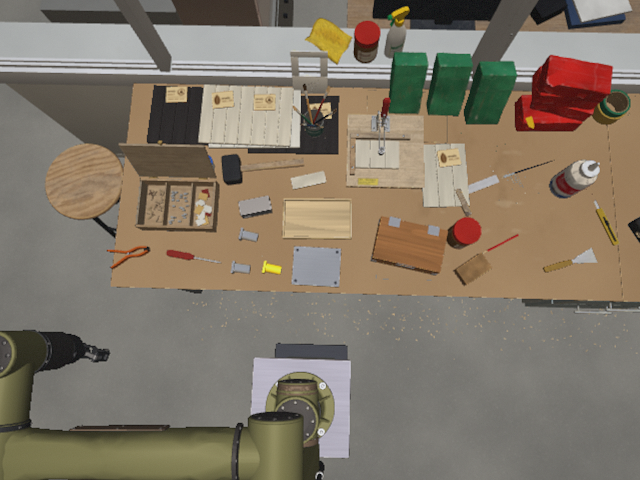

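View pics/side0.png

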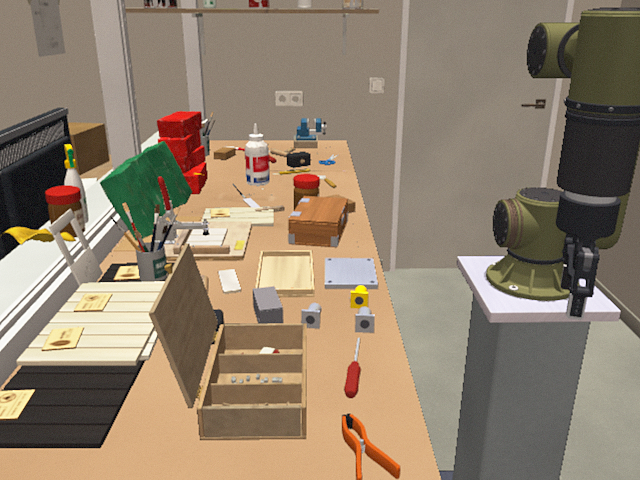

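Top view: the single tube is at (255,206). The two grey sleeves are loose at (248,235) and (241,268), and the same shape in yellow at (272,268) is the decoy. Screwdriver at (195,257), tray (317,218), plate (316,266), case (409,245) with hinges on the far side, jar (465,233). Next I measure these with masks, depth and an enlarged crop.

Run:
```python
from h import *
d=dict(np.load('top0.npz')); P=cloud(d); f=d['frame']; hsv=cv2.cvtColor(f,cv2.COLOR_RGB2HSV)
# bench check
print('bench z',np.round(np.median(P[275:285,330:360,2]),4))
def box(name,u0,v0,u1,v1,m,z=None):
    mm=np.zeros((480,640),bool); mm[v0:v1,u0:u1]=True; mm&=m
    n,l,s,c=cv2.connectedComponentsWithStats(mm.astype(np.uint8)); i=1+np.argmax(s[1:,4]); k=l==i
    p=P[k]; zz=np.percentile(p[:,2],[10,50,90])
    v,u=np.nonzero(k); z=zz[1] if z is None else z
    w=np.array([onz(d,a,b,z) for a,b in zip(u.astype(float),v.astype(float))])[:,:2]
    r_=cv2.minAreaRect(w.astype(np.float32)*1000); print(name,s[i,4],'z',np.round(zz,3),'mean',np.round(w.mean(0),3),'rect',np.round(r_[0],0),np.round(r_[1],0),round(r_[2],1)); return k
h,s_,v_=hsv[...,0],hsv[...,1],hsv[...,2]
grey=(s_<70)&(v_>60)
box('sleeveA',230,225,265,245,grey,.02)
box('sleeveB',225,258,258,278,grey,.02)
box('tube',232,190,280,222,grey,.05)
box('plate',285,240,350,290,grey,.014)
box('handle',160,245,200,265,((h<8)|(h>172))&(s_>120))
box('shaft',190,250,225,270,grey)
box('tray',278,190,356,242,(P[...,2]>.015),.022)
box('lid',365,205,452,275,(P[...,2]>.067)&(P[...,2]<.09)&(h<20),.078)
box('jar',440,210,490,255,P[...,2]>.1)
c=cv2.cvtColor(f,cv2.COLOR_RGB2BGR)
cv2.imwrite('pics/c1.png',np.hstack([cv2.resize(c[185:295,155:290],None,fx=3,fy=5.0,interpolation=cv2.INTER_CUBIC),cv2.resize(c[205:285,360:455],(390,550),interpolation=cv2.INTER_CUBIC)]))
```

```text
bench z 0.0009
sleeveA 182 z [0.012 0.028 0.038] mean [0.554 0.197] rect [556. 194.] [65. 43.] 81.2
sleeveB 183 z [0.014 0.028 0.038] mean [0.442 0.217] rect [444. 215.] [65. 41.] 85.6
tube 499 z [0.018 0.048 0.053] mean [0.65  0.174] rect [647. 173.] [ 63. 109.] 14.1
plate 1876 z [0.007 0.012 0.017] mean [ 0.455 -0.039] rect [455. -39.] [161. 132.] 88.4
handle 160 z [0.015 0.02  0.026] mean [0.481 0.423] rect [480. 422.] [91. 22.] 80.9
shaft 59 z [-0.003  0.011  0.016] mean [0.467 0.332] rect [467. 331.] [91.  7.] 80.9
tray 261 z [0.016 0.02  0.025] mean [ 0.594 -0.073] rect [617. -38.] [137. 232.] 1.5
lid 2813 z [0.072 0.077 0.081] mean [ 0.522 -0.345] rect [ 527. -345.] [222. 148.] 79.1
jar 630 z [0.119 0.124 0.129] mean [ 0.564 -0.515] rect [ 563. -515.] [83. 91.] 45.5
```

View pics/c1.png

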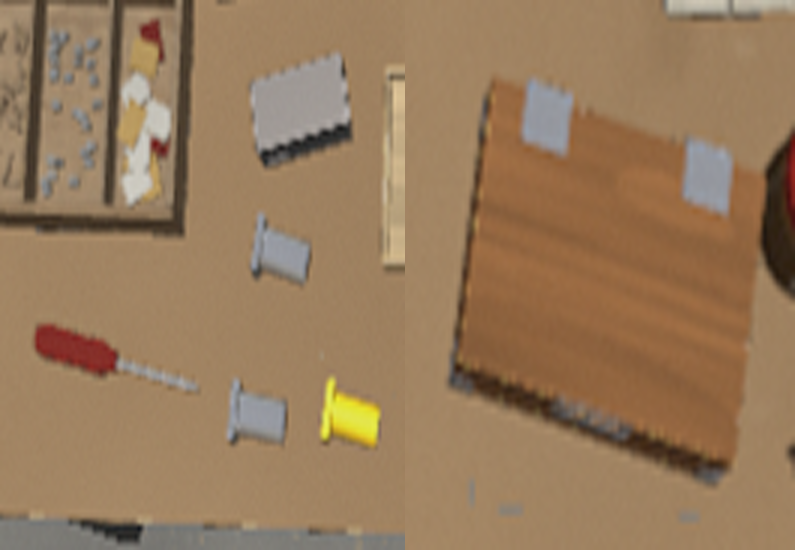

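The enlarged crop shows both grey sleeves with the flange to the left and the yellow decoy to the right of the lower one. The screwdriver's handle is left and its blade right. The tube is alone. Next I move over the screwdriver and look with the wrist camera.

```bash
cat >> h.py <<'E'
def down(ax,tilt=0):
    "tool-down matrix with tool x along horizontal angle ax (rad); tilt=turn about tool y"
    x=np.array([np.cos(ax),np.sin(ax),0]); z=np.array([0,0,-1.]); M=np.stack([x,np.cross(z,x),z],1)
    return M@R.from_rotvec([0,tilt,0]).as_matrix()
E
python3 - <<'E'
from h import *
go([.477,.402,.15],down(np.arctan2(-.989,-.15)))
E
```

```text
d [0.3334 0.0723 0.0504] rv [ 1.1000e-03 -1.1000e-03  1.4145e+00]
```

```bash
T="";
python3 -m handwheel '[[[0.333, 0.072, 0.05, 0, 0, 1.4145, 0.085], [0.333, 0.072, 0.05, 0, 0, 1.4145, 0.085], [0.333, 0.072, 0.05, 0, 0, 1.4145, 0.085], [0.333, 0.072, 0.05, 0, 0, 1.4145, 0.085], [0.333, 0.072, 0.05, 0, 0, 1.4145, 0.085]]]' 60
python3 - <<'E'
from h import *
st(); go([.477,.402,.15],down(np.arctan2(-.989,-.15)))
E
```

```text
clock: 0.57
eef_pos: [0.3613, 0.4684, 0.1704]
tool_rot: [0.0, 0.892, -0.452, -0.0]
contact_force: [1.1, 1.4, -0.8]
width: 0.0852
grasp_force: 0.0
t 0.57 p [0.3613 0.4684 0.1704] R
 [[ 0.592 -0.806 -0.   ]
 [-0.806 -0.592 -0.   ]
 [ 0.     0.    -1.   ]] F [ 1.1  1.4 -0.8] w 0.0852 g 0.0 j [ 1.25  0.02  0.01 -0.   -1.56 -0.62]
d [ 0.122  -0.054   0.0204] rv [ 2.00e-04 -1.00e-04  7.84e-01]
```

```bash
python3 -m handwheel '[[[0.115, -0.048, 0.02, 0, 0, 0.784, 0.085], [0.115, -0.048, 0.02, 0, 0, 0.784, 0.085], [0.115, -0.048, 0.02, 0, 0, 0.784, 0.085], [0.115, -0.048, 0.02, 0, 0, 0.784, 0.085], [0.115, -0.048, 0.02, 0, 0, 0.784, 0.085]]]' >/dev/null
python3 -m handwheel '[[[0, 0, 0, 0, 0, 0.14, 0.085], [0, 0, 0, 0, 0, 0.14, 0.085], [0, 0, 0, 0, 0, 0.14, 0.085]]]' >/dev/null
python3 - <<'E'
from h import *
st(); go([.477,.402,.15],down(np.arctan2(-.989,-.15)))
d=cap('wrist','w1.png'); np.savez('w1.npz',**{k:np.array(v) for k,v in d.items()})
P=cloud(d); hsv=cv2.cvtColor(d['frame'],cv2.COLOR_RGB2HSV)
m=((hsv[...,0]<8)|(hsv[...,0]>172))&(hsv[...,1]>120)
n,l,s,c=cv2.connectedComponentsWithStats(m.astype(np.uint8)); i=1+np.argmax(s[1:,4]); print(s[i],c[i])
p=P[l==i]; print(np.percentile(p[:,2],[5,50,95]))
v,u=np.nonzero(l==i); w=np.array([onz(d,a,b,.015)[:2] for a,b in zip(u.astype(float),v.astype(float))]); print(cv2.minAreaRect((w*1000).astype(np.float32)))
print('bench',np.median(P[...,2]))
E
```

```text
t 1.23 p [0.4672 0.4058 0.1505] R
 [[-0.123 -0.992 -0.   ]
 [-0.992  0.123 -0.   ]
 [ 0.001  0.    -1.   ]] F [-0.1 -0.6  0.1] w 0.085 g 0.0 j [ 1.04  0.09  0.05 -0.   -1.53 -1.16]
d [ 0.0025 -0.0102  0.0005] rv [ 0.0003 -0.0005  0.0269]
[ 285  185   31  112 2914] [300.01304049 241.06623198]
[0.01601795 0.02188571 0.02437739]
((480.94134521484375, 425.838623046875), (95.61016082763672, 23.824520111083984), 81.00135040283203)
bench 0.00024305798922175104
```

View pics/w1.png

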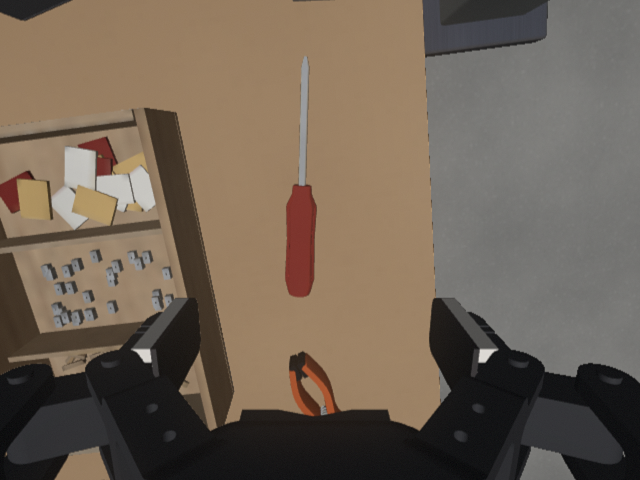

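```bash
python3 -m handwheel '[[[0, -0.011, 0.06, 0, 0, 0.034, 0.055], [0, -0.011, 0.1, 0, 0, 0.034, 0.055], [0, -0.011, 0.13, 0, 0, 0.034, 0.055], [0, -0.011, 0.147, 0, 0, 0.034, 0.055], [0, -0.011, 0.147, 0, 0, 0.034, 0.055]]]' 60 >/dev/null
python3 - <<'E'
from h import *
st(); go([.478,.4085,.003],down(np.arctan2(-.988,-.156)))
E
```

```text
t 1.7 p [ 0.4748  0.4013 -0.0036] R
 [[-0.157 -0.988 -0.008]
 [-0.988  0.157 -0.008]
 [ 0.01   0.007 -1.   ]] F [-0.5  0.4 -1.2] w 0.0551 g 0.0 j [ 1.02  0.18 -0.14 -0.   -1.26 -1.18]
d [-0.0075 -0.002  -0.0067] rv [ 0.0065 -0.0095 -0.0009]
```

```bash
python3 -m handwheel '[[[-0.0075, -0.002, -0.002, 0, 0, 0, 0.055], [-0.0075, -0.002, -0.002, 0, 0, 0, 0.055]]]' 60 | head -2
python3 -m handwheel '[[[0, 0, 0, 0, 0, 0, 0.0], [0, 0, 0, 0, 0, 0, 0.0], [0, 0, 0, 0, 0, 0, 0.0], [0, 0, 0, 0, 0, 0, 0.0], [0, 0, 0, 0, 0, 0, 0.0]]]' 100
python3 - <<'E'
from h import *
st(); go([.478,.4085,.003],down(np.arctan2(-.988,-.156)))
E
```

```text
clock: 1.87
eef_pos: [0.4829, 0.4138, 0.0091]
clock: 2.28
eef_pos: [0.4813, 0.4117, 0.0063]
tool_rot: [0.0, -0.648, 0.761, 0.0]
contact_force: [-0.1, -0.8, 0.4]
width: -0.0001
grasp_force: 0.0
t 2.28 p [0.4813 0.4117 0.0063] R
 [[-0.159 -0.987  0.   ]
 [-0.987  0.159  0.   ]
 [-0.001 -0.    -1.   ]] F [-0.1 -0.8  0.4] w -0.0001 g 0.0 j [ 1.02  0.19 -0.11  0.   -1.27 -1.18]
d [0.0037 0.0028 0.0033] rv [-0.0002  0.0005 -0.0033]
```

```bash
python3 -m handwheel '[[[0, 0, -0.1, 0, 0, 0, 0.06], [0, 0, -0.1, 0, 0, 0, 0.06], [0, 0, -0.1, 0, 0, 0, 0.06], [0, 0, -0.1, 0, 0, 0, 0.06]]]' |head -2
python3 - <<'E'
from h import *
st(); d=cap('wrist','w2.png')
E
```

```text
clock: 2.62
eef_pos: [0.4836, 0.4135, 0.1132]
t 2.62 p [0.4836 0.4135 0.1132] R
 [[-0.159 -0.987  0.007]
 [-0.987  0.159  0.007]
 [-0.008 -0.006 -1.   ]] F [0.4 0.3 1. ] w 0.0482 g 0.0 j [ 1.02  0.13  0.02  0.   -1.45 -1.18]
```

View pics/w2.png

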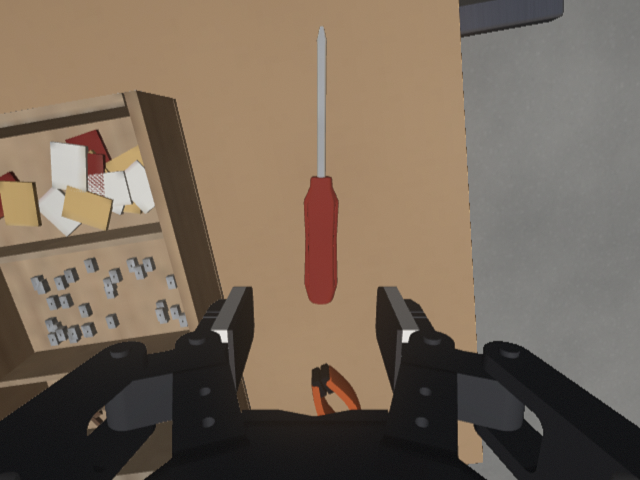

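Run:
```python
from h import *
d=cap('wrist'); s=r.state()
def px(p):
    c=q(d['attitude']).inv().apply(np.array(p)-d['position']); K=d['intrinsics']; return np.round([K[0][2]+K[0][0]*c[0]/-c[2],K[1][2]-K[1][1]*c[1]/-c[2]],1)
print('tcp',px(s['eef_pos']),'below',px([*s['eef_pos'][:2],.012]))
P=cloud(d); 
for u,v in [(321,185),(321,240),(321,300),(322,30),(232,292),(392,292)]: print(u,v,np.round(P[v,u],3), onz(d,float(u),float(v),.015).round(3))
hsv=cv2.cvtColor(d['frame'],cv2.COLOR_RGB2HSV)
print(d['position'],q(d['attitude']).as_matrix().round(3), s['eef_pos'])
```

```text
tcp [314.6 273.6] below [314.8 226.2]
321 185 [0.472 0.383 0.02 ] [0.473 0.383 0.015]
321 240 [0.478 0.42  0.023] [0.479 0.422 0.015]
321 300 [0.485 0.465 0.023] [0.486 0.468 0.015]
322 30 [0.456 0.285 0.   ] [0.457 0.288 0.015]
232 292 [0.509 0.397 0.154] [0.55  0.451 0.015]
392 292 [0.452 0.406 0.152] [0.433 0.47  0.015]
[0.47060012 0.34637389 0.2819847 ] [[-0.987 -0.154 -0.045]
 [ 0.16  -0.951 -0.265]
 [-0.002 -0.269  0.963]] [0.48149627 0.41204262 0.10711114]
```

Run:
```python
from h import *
s=st(); d=cap('side'); P=cloud(d)
m=(np.abs(P[...,0]-s['eef_pos'][0])<.06)&(np.abs(P[...,1]-s['eef_pos'][1])<.06)&(P[...,2]>.035)&(P[...,2]<.4)
print(m.sum(), np.percentile(P[m][:,2],[0,1,5,50])); v,u=np.nonzero(m); i=np.argsort(P[m][:,2])[:8]; print(P[m][i].round(3))
K=d['intrinsics'];c=q(d['attitude']).inv().apply(np.array(s['eef_pos'])-d['position']); a=K[0][2]+K[0][0]*c[0]/-c[2];b=K[1][2]-K[1][1]*c[1]/-c[2]; print(a,b)
f=cv2.cvtColor(d['frame'],cv2.COLOR_RGB2BGR).copy(); cv2.drawMarker(f,(int(a),int(b)),(0,255,0),cv2.MARKER_CROSS,8,1)
w=cap('wrist'); Pw=cloud(w); T=q(s['tool_rot']); pw=T.inv().apply((Pw.reshape(-1,3)-s['eef_pos'])).reshape(480,640,3)
for u_ in (225,235,245,385,395):
    col=pw[:,u_]; k=np.nonzero((col[:,2]<.03)&(w['z_map'][:,u_]>0))[0]; print(u_,k[0],col[k[0]].round(3),col[k[0]+8].round(3))
x0,y0=int(a)-90,int(b)-90; cv2.imwrite('pics/s2.png',cv2.resize(f[max(y0,0):y0+150,x0:x0+180],None,fx=4,fy=4))
```

```text
t 2.72 p [0.4815 0.412  0.1071] R
 [[-0.159 -0.987  0.001]
 [-0.987  0.159  0.002]
 [-0.002 -0.001 -1.   ]] F [-0.5 -1.  -1.4] w 0.0596 g 0.0 j [ 1.02  0.14  0.02 -0.   -1.45 -1.18]
6296 [0.14360749 0.15501474 0.18398197 0.29765428]
[[0.508 0.402 0.144]
 [0.509 0.408 0.145]
 [0.514 0.415 0.145]
 [0.451 0.428 0.146]
 [0.516 0.417 0.146]
 [0.446 0.429 0.146]
 [0.513 0.417 0.146]
 [0.447 0.429 0.146]]
352.0723880234107 328.77542182400305
225 289 [ 0.011 -0.032 -0.038] [ 0.011 -0.03  -0.045]
235 290 [ 0.01  -0.029 -0.035] [ 0.007 -0.029 -0.037]
245 410 [ 0.01  -0.014 -0.101] [ 0.01  -0.014 -0.103]
385 410 [ 0.01   0.016 -0.101] [ 0.011  0.015 -0.104]
395 289 [ 0.011  0.031 -0.036] [ 0.008  0.031 -0.038]
```

View pics/s2.png

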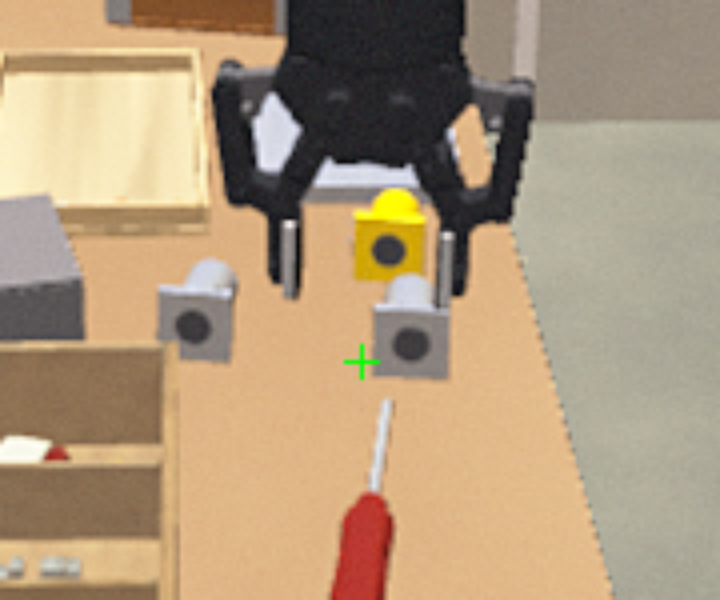

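The side view shows the fingertips about 36 mm above the reported TCP (green cross), and the wrist depth agrees. Part of that is the open-finger swing and the rest is an offset, so I measure it with the fingers at several openings.

```bash
cat >> h.py <<'E'
def tips():
    s=r.state(); w=cap('wrist'); T=q(s['tool_rot']); p=T.inv().apply(cloud(w).reshape(-1,3)-s['eef_pos'])
    m=(w['z_map'].ravel()>0)&(abs(p[:,0])<.02)&(abs(p[:,1])<.06)&(p[:,2]<.03)&(p[:,2]>-.07)
    print('w',round(s['width'],4),'tip z',np.sort(p[m][:,2])[-40:][[0,20,35]].round(4),'y',p[m][:,1].min().round(3),p[m][:,1].max().round(3)); return w
E
python3 -m handwheel '[[[0, 0, 0, 0, 0, 0, 0.025], [0, 0, 0, 0, 0, 0, 0.025], [0, 0, 0, 0, 0, 0, 0.025], [0, 0, 0, 0, 0, 0, 0.025]]]' >/dev/null; python3 -c "
from h import *
tips()"
python3 -m handwheel '[[[0, 0, 0, 0, 0, 0, 0.0], [0, 0, 0, 0, 0, 0, 0.0], [0, 0, 0, 0, 0, 0, 0.0]]]' >/dev/null; python3 -c "
from h import *
tips()"
python3 -m handwheel '[[[0, 0, 0, 0, 0, 0, 0.085], [0, 0, 0, 0, 0, 0, 0.085], [0, 0, 0, 0, 0, 0, 0.085], [0, 0, 0, 0, 0, 0, 0.085]]]' >/dev/null; python3 -c "
from h import *
tips()"
```

```text
w 0.025 tip z [-0.0322 -0.031  -0.0301] y -0.029 0.027
w 0.0001 tip z [-0.0351 -0.0345 -0.0339] y -0.013 0.014
w 0.0481 tip z [-0.0342 -0.0334 -0.0328] y -0.037 0.038
```

```bash
python3 -m handwheel '[[[0.004, 0.003, 0.04, 0, 0, 0, 0.05], [0.004, 0.003, 0.08, 0, 0, 0, 0.05], [0.004, 0.003, 0.11, 0, 0, 0, 0.05], [0.004, 0.003, 0.126, 0, 0, 0, 0.05], [0.004, 0.003, 0.126, 0, 0, 0, 0.05]]]' >/dev/null
python3 -m handwheel '[[[0, 0, 0.004, 0, 0, 0, 0.05], [0, 0, 0.008, 0, 0, 0, 0.05], [0, 0, 0.008, 0, 0, 0, 0.05]]]'
python3 -m handwheel '[[[0, 0, 0, 0, 0, 0, 0], [0, 0, 0, 0, 0, 0, 0], [0, 0, 0, 0, 0, 0, 0], [0, 0, 0, 0, 0, 0, 0]]]' 100
python3 - <<'E'
from h import *
go([.478,.4085,-.027],down(np.arctan2(-.988,-.156)))
E
```

```text
clock: 4.55
eef_pos: [0.4782, 0.4088, -0.027]
tool_rot: [0.001, -0.648, 0.761, 0.0]
contact_force: [-0.6, -1.0, 0.1]
width: 0.05
grasp_force: 0.0
clock: 4.88
eef_pos: [0.4784, 0.4088, -0.0265]
tool_rot: [0.001, -0.648, 0.761, -0.0]
contact_force: [-0.7, -0.0, 6.6]
width: 0.0218
grasp_force: 98.5
d [0.0003 0.0004 0.0005] rv [-0.0015  0.0017 -0.0032]
```

```bash
python3 -m handwheel '[[[0, 0, -0.04, 0, 0, 0, 0], [0, 0, -0.08, 0, 0, 0, 0], [0, 0, -0.12, 0, 0, 0, 0], [0, 0, -0.15, 0, 0, 0, 0], [0, 0, -0.15, 0, 0, 0, 0]]]' | tail -2
python3 - <<'E'
from h import *
st();go([.291,-.30,.12],down(-.19))
E
```

```text
width: 0.0213
grasp_force: 98.6
t 5.3 p [0.4804 0.4103 0.1309] R
 [[-0.159 -0.987  0.009]
 [-0.987  0.159  0.009]
 [-0.01  -0.008 -1.   ]] F [0.1 0.3 1.5] w 0.0213 g 98.56950159184635 j [ 1.03  0.11  0.03  0.   -1.48 -1.19]
d [0.7315 0.074  0.0029] rv [-0.0138  0.0023 -1.5405]
```

```bash
python3 -m handwheel '[[[0.73, 0.074, 0, 0, 0, -1.54, 0], [0.73, 0.074, 0, 0, 0, -1.54, 0], [0.73, 0.074, 0, 0, 0, -1.54, 0], [0.73, 0.074, 0, 0, 0, -1.54, 0], [0.73, 0.074, 0, 0, 0, -1.54, 0]]]' | sed -n 2p
python3 - <<'E'
from h import *
go([.291,-.30,.12],down(-.19))
E
```

```text
eef_pos: [0.4229, 0.2051, 0.121]
d [0.3901 0.347  0.0013] rv [ 7.000e-04  3.000e-04 -9.092e-01]
```

```bash
python3 -m handwheel '[[[0.39, 0.347, 0, 0, 0, -0.91, 0], [0.39, 0.347, 0, 0, 0, -0.91, 0], [0.39, 0.347, 0, 0, 0, -0.91, 0], [0.39, 0.347, 0, 0, 0, -0.91, 0], [0.39, 0.347, 0, 0, 0, -0.91, 0]]]' | sed -n 2p
python3 - <<'E'
from h import *
go([.291,-.30,.12],down(-.19))
E
```

```text
eef_pos: [0.3712, 0.0115, 0.1217]
d [0.0783 0.312  0.0014] rv [-9.000e-04 -3.000e-04 -3.078e-01]
```

```bash
python3 -m handwheel '[[[0.078, 0.312, 0, 0, 0, -0.31, 0], [0.078, 0.312, 0, 0, 0, -0.31, 0], [0.078, 0.312, 0, 0, 0, -0.31, 0], [0.078, 0.312, 0, 0, 0, -0.31, 0], [0.078, 0.312, 0, 0, 0, -0.31, 0]]]' | sed -n 2p
python3 - <<'E'
from h import *
go([.291,-.30,.12],down(-.19))
E
```

```text
eef_pos: [0.324, -0.1691, 0.122]
d [-0.0075  0.1347  0.0018] rv [-0.0009 -0.0017 -0.0015]
```

```bash
python3 -m handwheel '[[[-0.006, 0.12, 0, 0, 0, 0, 0], [-0.006, 0.12, 0, 0, 0, 0, 0], [-0.006, 0.12, 0, 0, 0, 0, 0], [-0.006, 0.12, 0, 0, 0, 0, 0], [-0.006, 0.12, 0, 0, 0, 0, 0]]]' | sed -n 2,7p
python3 - <<'E'
from h import *
st(); d=cap('wrist','w3.png'); np.savez('w3.npz',**{k:np.array(v) for k,v in d.items()}); s=r.state()
P=cloud(d); T=q(s['tool_rot'])
v_=d['frame']
# lid top plane
m=(P[...,2]>.068)&(P[...,2]<.09)&(P[...,0]>.4); n,l,s_,c=cv2.connectedComponentsWithStats(m.astype(np.uint8)); i=1+np.argmax(s_[1:,4]); print(s_[i],np.median(P[l==i][:,2]))
print(cv2.minAreaRect((P[l==i][:,:2]*1000).astype(np.float32)))
# front edge fit
a=[]
for u in range(s_[i][0]+15,s_[i][0]+s_[i][2]-15,5):
    vv=np.nonzero(l[:,u]==i)[0]
    if len(vv): a.append(P[vv.max()-1,u,:2])
a=np.array(a); k=np.polyfit(a[:,1],a[:,0],1); res=a[:,0]-np.polyval(k,a[:,1]); g=abs(res)<.003; k=np.polyfit(a[g,1],a[g,0],1); print('front x=',k,g.sum(),len(a),'angle',np.arctan(k[0]))
# tool-frame of near points ahead (screwdriver)
p=T.inv().apply(P.reshape(-1,3)-s['eef_pos']).reshape(480,640,3); b=(abs(p[...,1])<.02)&(p[...,0]>.03)&(p[...,0]<.16)&(p[...,2]<0)&(P[...,2]>.12)
print(b.sum()); 
for x0 in np.arange(.03,.15,.02):
    bb=b&(p[...,0]>x0)&(p[...,0]<x0+.02); print(x0.round(2), p[bb].mean(0).round(4) if bb.any() else None)
print(p[b][:,0].max())
E
```

```text
eef_pos: [0.2942, -0.2861, 0.1211]
tool_rot: [-0.0, 0.995, -0.1, -0.001]
contact_force: [-0.1, -0.4, -0.8]
width: 0.0211
grasp_force: 99.7
t 6.97 p [ 0.2942 -0.2861  0.1211] R
 [[ 0.98  -0.199 -0.002]
 [-0.199 -0.98   0.001]
 [-0.002 -0.001 -1.   ]] F [-0.1 -0.4 -0.8] w 0.0211 g 99.74750604014844 j [-0.27 -0.5  -0.51 -0.   -1.56  1.64]Traceback (most recent call last):
  File "<stdin>", line 6, in <module>
    return _wrapfunc(a, 'argmax', axis=axis, out=out, **kwds)
    return bound(*args, **kwds)
ValueError: attempt to get argmax of an empty sequence
```

View pics/w3.png

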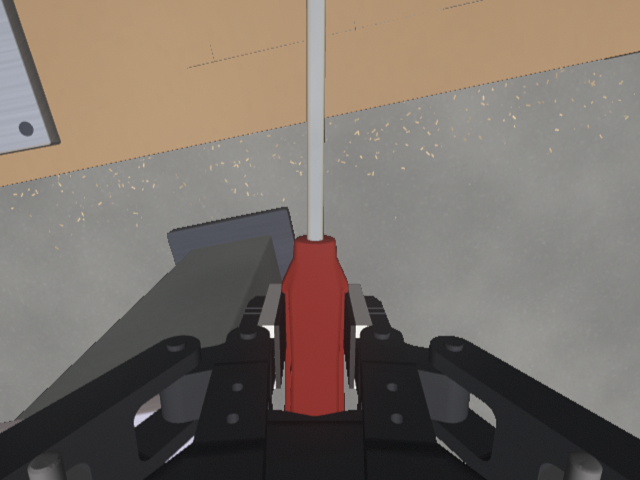

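The wrist view shows the blade well aligned along the tool's x axis (shaft at column 316). The case is out of view, so I refine its pose from the top picture.

Run:
```python
from h import *
d=dict(np.load('top0.npz')); P=cloud(d); hsv=cv2.cvtColor(d['frame'],cv2.COLOR_RGB2HSV)
m=np.zeros((480,640),np.uint8); m[205:275,365:452]=1; m&=((P[...,2]>.072)&(P[...,2]<.09)).astype(np.uint8)
n,l,s,c=cv2.connectedComponentsWithStats(m); i=1+np.argmax(s[1:,4]); k=(l==i); v,u=np.nonzero(k)
w=np.array([onz(d,float(a),float(b),.078)[:2] for a,b in zip(u,v)])
for a in np.radians([-13,-12,-11,-10,-9]):
    x=np.array([np.cos(a),np.sin(a)]); y=np.array([-x[1],x[0]]); X=w@x; Y=w@y
    bx=[X[abs(Y-t)<.004].min() for t in np.linspace(Y.min()+.02,Y.max()-.02,25)]
    by0=[Y[abs(X-t)<.004].min() for t in np.linspace(X.min()+.02,X.max()-.02,15)]; by1=[Y[abs(X-t)<.004].max() for t in np.linspace(X.min()+.02,X.max()-.02,15)]
    bt=[X[abs(Y-t)<.004].max() for t in np.linspace(Y.min()+.02,Y.max()-.02,25)]
    slope=np.polyfit(np.arange(25),bx,1)[0]*24/(np.ptp(Y)-.04)
    f=np.median(bx);yc=(np.median(by0)+np.median(by1))/2
    print(round(np.degrees(a),1),'slope',slope.round(4),'x',f.round(4),np.median(bt).round(4),'y',np.median(by0).round(4),np.median(by1).round(4),'front mid',(f*x+yc*y).round(4))
```

```text
-13.0 slope -0.0316 x 0.5196 0.6621 y -0.3275 -0.1073 front mid [ 0.4574 -0.3287]
-12.0 slope -0.0138 x 0.5161 0.6575 y -0.3382 -0.118 front mid [ 0.4574 -0.3304]
-11.0 slope 0.006 x 0.5116 0.6532 y -0.3484 -0.1281 front mid [ 0.4567 -0.3315]
-10.0 slope 0.0224 x 0.5075 0.6492 y -0.3579 -0.1381 front mid [ 0.4568 -0.3323]
-9.0 slope 0.0376 x 0.5029 0.6448 y -0.3682 -0.148 front mid [ 0.4563 -0.3336]
```

Run:
```python
from h import *
go([.3138,-.3026,.025],down(-.197))
```

```text
d [0.022  0.0137 0.0963] rv [-0.0006  0.001  -0.0004]
```

```bash
python3 -m handwheel '[[[0, 0.013, 0.04, 0, 0, 0, 0], [0.01, 0.013, 0.08, 0, 0, 0, 0], [0.022, 0.013, 0.096, 0, 0, 0, 0], [0.022, 0.013, 0.096, 0, 0, 0, 0], [0.022, 0.013, 0.096, 0, 0, 0, 0]]]' | sed -n 2,6p
python3 - <<'E'
from h import *
go([.3138,-.3026,.025],down(-.197))
d=cap('side'); f=cv2.cvtColor(d['frame'],cv2.COLOR_RGB2BGR); P=cloud(d)
# shaft points: ahead of fingers
s=r.state(); T=q(s['tool_rot']); p=T.inv().apply(P.reshape(-1,3)-s['eef_pos']).reshape(480,640,3)
b=(abs(p[...,1])<.02)&(p[...,0]>.02)&(p[...,0]<.15)&(P[...,2]>.04)&(P[...,2]<.09)
for x0 in np.arange(.02,.15,.02):
    bb=b&(p[...,0]>x0)&(p[...,0]<x0+.02); print(x0.round(2), np.median(P[bb],0).round(4) if bb.any() else None, bb.sum())
cv2.imwrite('pics/s3.png',cv2.resize(f[150:310,260:460],None,fx=3.75,fy=3.75,interpolation=cv2.INTER_CUBIC))
E
```

```text
eef_pos: [0.315, -0.3004, 0.0256]
tool_rot: [0.0, 0.995, -0.096, -0.001]
contact_force: [0.1, 0.0, 0.5]
width: 0.0213
grasp_force: 99.7
d [-0.0008  0.0024  0.0006] rv [0.0002 0.0018 0.0056]
0.02 [ 0.3414 -0.3009  0.0659] 19
0.04 [ 0.3645 -0.3086  0.066 ] 13
0.06 [ 0.3838 -0.3132  0.0655] 14
0.08 [ 0.4047 -0.3155  0.0637] 13
0.1 [ 0.4222 -0.3219  0.0657] 11
0.12 None 0
0.14 [ 0.4549 -0.3291  0.0597] 35
```

View pics/s3.png

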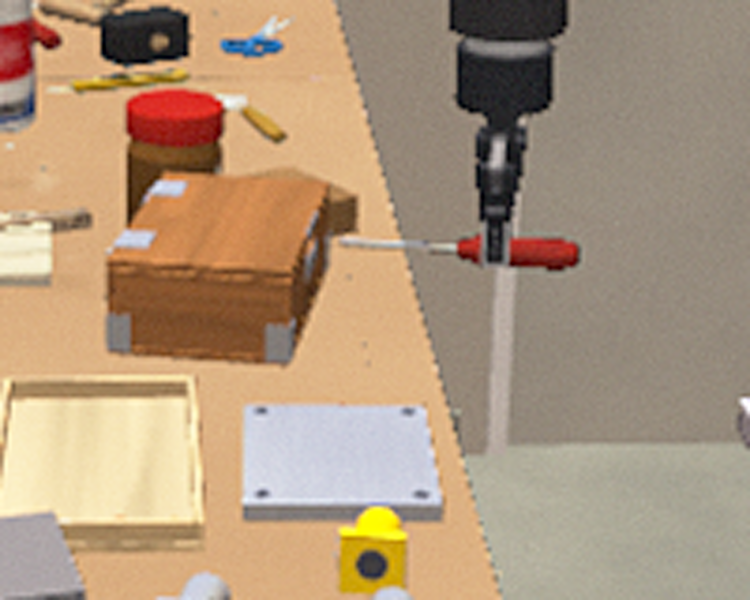

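The side view shows the level blade with its tip at (345,240) in the crop, in front of the notch at (315,250). Now I insert it.

```bash
python3 -m handwheel '[[[0.015, 0.002, 0, 0, 0, 0, 0], [0.025, 0.002, 0, 0, 0, 0, 0], [0.035, 0.002, 0, 0, 0, 0, 0], [0.042, 0.002, 0, 0, 0, 0, 0], [0.042, 0.002, 0, 0, 0, 0, 0]]]' 120| sed -n 2,6p
python3 -m handwheel '[[[0, 0, -0.005, 0, 0, 0, 0], [0, 0, -0.01, 0, 0, 0, 0], [0, 0, -0.015, 0, 0, 0, 0], [0, 0, -0.02, 0, 0, 0, 0], [0, 0, -0.02, 0, 0, 0, 0]]]' | sed -n 2,6p
python3 - <<'E'
from h import *
d=cap('side'); f=cv2.cvtColor(d['frame'],cv2.COLOR_RGB2BGR)
cv2.imwrite('pics/s4.png',cv2.resize(f[180:270,270:440],None,fx=4.6,fy=4.6,interpolation=cv2.INTER_CUBIC))
E
```

```text
eef_pos: [0.3574, -0.3117, 0.0277]
tool_rot: [0.001, 0.995, -0.096, 0.001]
contact_force: [-0.0, 0.2, -0.4]
width: 0.0209
grasp_force: 121.4
eef_pos: [0.3556, -0.3118, 0.0473]
tool_rot: [0.0, 0.995, -0.097, 0.0]
contact_force: [-0.0, 0.5, -2.6]
width: 0.021
grasp_force: 121.1
```

View pics/s4.png

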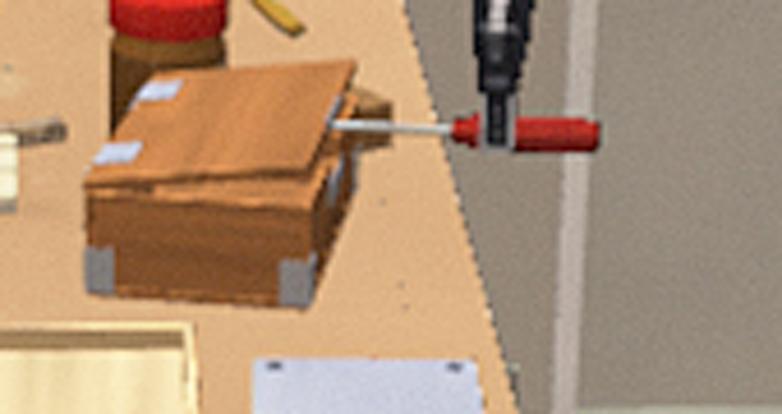

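The cover is lifting off the blade (lid front at (340,90), blade under it). I follow the arc.

```bash
python3 -m handwheel '[[[0.004, 0, -0.016, 0, 0, 0, 0], [0.014, 0, -0.031, 0, 0, 0, 0], [0.029, 0, -0.047, 0, 0, 0, 0], [0.044, 0, -0.063, 0, 0, 0, 0], [0.061, 0, -0.077, 0, 0, 0, 0]]]' 120| sed -n 2,6p
python3 -m handwheel '[[[0.012, 0, -0.007, 0, 0, 0, 0], [0.026, 0, -0.012, 0, 0, 0, 0], [0.04, 0, -0.016, 0, 0, 0, 0], [0.054, 0, -0.017, 0, 0, 0, 0], [0.063, 0, -0.018, 0, 0, 0, 0]]]' | sed -n 2,6p
python3 - <<'E'
from h import *
st(); d=cap('side','s5.png'); f=cv2.cvtColor(d['frame'],cv2.COLOR_RGB2BGR); P=cloud(d)
x=np.array([np.cos(-.197),np.sin(-.197),0]);y=np.array([-x[1],x[0],0]); p=P-[.456,-.331,0]
X=p@x;Y=p@y;m=(abs(Y)<.08)&(X>.03)&(X<.25)&(P[...,2]>.09)&(P[...,2]<.25)&(Y<.2)
A=np.stack([X[m],Y[m],P[...,2][m]],1); print(len(A)); 
for z0 in np.arange(.09,.25,.02):
    k=(A[:,2]>z0)&(A[:,2]<z0+.02); print(z0.round(2),k.sum(),np.percentile(A[k],[5,50,95],axis=0).round(3).tolist() if k.any() else '')
E
```

```text
eef_pos: [0.4146, -0.3235, 0.1235]
tool_rot: [-0.0, 0.995, -0.097, -0.001]
contact_force: [-1.9, 1.0, -3.5]
width: 0.0207
grasp_force: 121.1
eef_pos: [0.4775, -0.336, 0.1408]
tool_rot: [0.0, 0.995, -0.097, -0.001]
contact_force: [-2.7, 0.1, -1.8]
width: 0.0209
grasp_force: 121.3
t 9.2 p [ 0.4775 -0.336   0.1408] R
 [[ 0.981 -0.194 -0.002]
 [-0.194 -0.981 -0.   ]
 [-0.001  0.    -1.   ]] F [-2.7  0.1 -1.8] w 0.0209 g 121.30813135765493 j [-0.27  0.   -0.07  0.   -1.51  1.65]
604
0.09 76 [[0.14, -0.067, 0.092], [0.142, 0.013, 0.1], [0.143, 0.072, 0.109]]
0.11 76 [[0.14, -0.074, 0.111], [0.142, 0.003, 0.121], [0.143, 0.073, 0.128]]
0.13 76 [[0.141, -0.071, 0.131], [0.142, 0.006, 0.14], [0.143, 0.067, 0.148]]
0.15 75 [[0.141, -0.067, 0.152], [0.143, 0.007, 0.159], [0.144, 0.072, 0.169]]
0.17 173 [[0.034, -0.055, 0.173], [0.125, 0.004, 0.18], [0.144, 0.066, 0.188]]
0.19 83 [[0.142, -0.068, 0.191], [0.144, 0.006, 0.2], [0.145, 0.074, 0.209]]
0.21 45 [[0.143, -0.072, 0.211], [0.147, 0.009, 0.213], [0.151, 0.074, 0.215]]
0.23 0
```

Cover fully open (underside vertical, ~1.59 rad). Next I retract and return the screwdriver to its clear spot on the bench.

```bash
python3 -m handwheel '[[[-0.04, 0, 0, 0, 0, 0, 0], [-0.04, 0, 0, 0, 0, 0, 0]]]' | sed -n 2p
python3 -m handwheel '[[[-0.15, -0.72, 0.02, 0, 0, 1.53, 0], [-0.15, -0.72, 0.02, 0, 0, 1.53, 0], [-0.15, -0.72, 0.02, 0, 0, 1.53, 0], [-0.15, -0.72, 0.02, 0, 0, 1.53, 0], [-0.15, -0.72, 0.02, 0, 0, 1.53, 0]]]' | sed -n 2p
python3 - <<'E'
from h import *
go([.478,.4085,.1],down(np.arctan2(-.988,-.156)))
E
```

```text
eef_pos: [0.4335, -0.3269, 0.1383]
eef_pos: [0.4369, -0.1487, 0.1372]
d [-0.3421 -0.4417  0.0373] rv [-2.70e-03 -9.00e-04  9.95e-01]
```

```bash
python3 -m handwheel '[[[-0.34, -0.44, 0, 0, 0, 0.995, 0], [-0.34, -0.44, 0, 0, 0, 0.995, 0], [-0.34, -0.44, 0, 0, 0, 0.995, 0], [-0.34, -0.44, 0, 0, 0, 0.995, 0], [-0.34, -0.44, 0, 0, 0, 0.995, 0]]]' | sed -n 2p
python3 - <<'E'
from h import *
go([.478,.4085,.1],down(np.arctan2(-.988,-.156)))
E
```

```text
eef_pos: [0.4502, 0.0252, 0.1375]
d [-0.3554 -0.1459  0.0381] rv [-0.0031  0.001   0.4739]
```

```bash
python3 -m handwheel '[[[-0.355, -0.146, 0, 0, 0, 0.474, 0], [-0.355, -0.146, 0, 0, 0, 0.474, 0], [-0.355, -0.146, 0, 0, 0, 0.474, 0], [-0.355, -0.146, 0, 0, 0, 0.474, 0], [-0.355, -0.146, 0, 0, 0, 0.474, 0]]]' | sed -n 2p
python3 - <<'E'
from h import *
go([.478,.4085,.1],down(np.arctan2(-.988,-.156)))
E
```

```text
eef_pos: [0.4636, 0.2203, 0.1376]
d [-0.188   0.0154  0.038 ] rv [-0.0019  0.0023 -0.0012]
```

```bash
python3 -m handwheel '[[[-0.18, 0.015, 0, 0, 0, 0, 0], [-0.18, 0.015, 0.04, 0, 0, 0, 0], [-0.18, 0.015, 0.08, 0, 0, 0, 0], [-0.18, 0.015, 0.12, 0, 0, 0, 0], [-0.18, 0.015, 0.12, 0, 0, 0, 0]]]' | sed -n 2,6p
python3 - <<'E'
from h import *
go([.478,.4085,-.026],down(np.arctan2(-.988,-.156)))
d=cap('side'); P=cloud(d); s=r.state(); hsv=cv2.cvtColor(d['frame'],cv2.COLOR_RGB2HSV)
m=((hsv[...,0]<8)|(hsv[...,0]>172))&(hsv[...,1]>120)&(abs(P[...,0]-.48)<.05)&(abs(P[...,1]-.42)<.08); print(P[m].min(0).round(3),P[m].max(0).round(3))
E
```

```text
eef_pos: [0.4754, 0.387, 0.0353]
tool_rot: [0.002, -0.652, 0.758, 0.0]
contact_force: [0.1, 0.3, -0.8]
width: 0.0206
grasp_force: 121.4
d [-0.0215  0.0008  0.0614] rv [-0.0019  0.0036  0.006 ]
[0.464 0.361 0.066] [0.492 0.455 0.089]
```

```bash
python3 -m handwheel '[[[-0.02, 0, 0.03, 0, 0, 0, 0], [-0.02, 0, 0.05, 0, 0, 0, 0], [-0.02, 0, 0.058, 0, 0, 0, 0], [-0.02, 0, 0.06, 0, 0, 0, 0], [-0.02, 0, 0.06, 0, 0, 0, 0]]]' 40 | sed -n 2,6p
python3 -m handwheel '[[[0, 0, 0, 0, 0, 0, 0.045], [0, 0, 0, 0, 0, 0, 0.045], [0, 0, 0, 0, 0, 0, 0.045]]]' | sed -n 2,6p
python3 -m handwheel '[[[0, 0, -0.04, 0, 0, 0, 0.045], [0, 0, -0.08, 0, 0, 0, 0.06], [0, 0, -0.12, 0, 0, 0, 0.085], [0, 0, -0.15, 0, 0, 0, 0.085], [0, 0, -0.15, 0, 0, 0, 0.085]]]' | sed -n 2,6p
python3 - <<'E'
from h import *
st(); d=cap('wrist','w4.png'); np.savez('w4.npz',**{k:np.array(v) for k,v in d.items()})
for n in('top','side'): 
    d=cap(n,n+'1.png'); np.savez(n+'1.npz',**{k:np.array(v) for k,v in d.items()})
E
```

```text
eef_pos: [0.4784, 0.4041, -0.0243]
tool_rot: [0.0, -0.652, 0.759, -0.0]
contact_force: [-0.2, -0.3, -0.3]
width: 0.021
grasp_force: 121.4
eef_pos: [0.4787, 0.4046, -0.0235]
tool_rot: [0.001, -0.651, 0.759, 0.0]
contact_force: [-0.8, 0.1, 0.4]
width: 0.045
grasp_force: 0.0
eef_pos: [0.4811, 0.4064, 0.1352]
tool_rot: [0.007, -0.652, 0.759, 0.0]
contact_force: [0.1, -0.3, 2.2]
width: 0.0849
grasp_force: 0.0
t 12.22 p [0.4811 0.4064 0.1352] R
 [[-0.151 -0.989  0.01 ]
 [-0.988  0.151  0.01 ]
 [-0.011 -0.009 -1.   ]] F [ 0.1 -0.3  2.2] w 0.0849 g 0.0 j [ 1.02  0.11  0.03  0.   -1.48 -1.17]
```

View pics/side1.png

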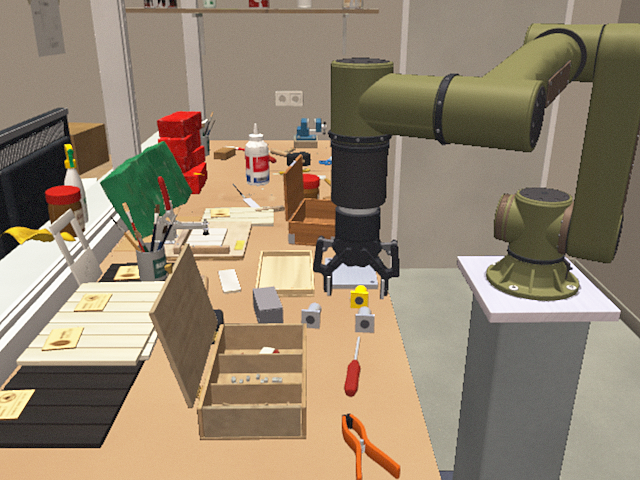

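The side view shows the screwdriver back on the bench at (353,375), the cover open, and the tube at (267,303). Next I measure the tube and the sleeves again and crop the tube's visible end.

Run:
```python
from h import *
for nm in('top1','side1'):
    d=dict(np.load(nm+'.npz')); P=cloud(d)
    m=((P[...,2]>.043)&(P[...,2]<.058)&(abs(P[...,0]-.65)<.09)&(abs(P[...,1]-.17)<.1)).astype(np.uint8)
    n,l,s,c=cv2.connectedComponentsWithStats(m); i=1+np.argmax(s[1:,4]); v,u=np.nonzero(l==i); zt=np.median(P[l==i][:,2])
    w=np.array([onz(d,float(a),float(b),.05)[:2] for a,b in zip(u,v)]); print(nm,len(u),zt,cv2.minAreaRect((w*1000).astype(np.float32)), c[i])
    hsv=cv2.cvtColor(d['frame'],cv2.COLOR_RGB2HSV)
    for t,(x,y) in dict(A=(.556,.194),B=(.444,.215)).items():
        m=(P[...,2]>.012)&(P[...,2]<.05)&(abs(P[...,0]-x)<.05)&(abs(P[...,1]-y)<.045)&(hsv[...,1]<80); w=P[m]; print(t,m.sum(),cv2.minAreaRect((w[:,:2]*1000).astype(np.float32)),w[:,2].max().round(3))
f=cv2.imread('pics/side1.png'); cv2.imwrite('pics/c2.png',cv2.resize(f[275:335,235:385],None,fx=5,fy=5,interpolation=cv2.INTER_CUBIC))
```

```text
top1 425 0.048643421572385215 ((649.195556640625, 173.77090454101562), (51.416831970214844, 103.73908233642578), 13.16905403137207) [254.28705882 205.48      ]
A 167 ((551.6398315429688, 191.05108642578125), (60.3835563659668, 38.9996452331543), 83.75655364990234) 0.045
B 171 ((438.58343505859375, 211.9586944580078), (58.50564193725586, 39.433250427246094), 83.07542419433594) 0.044
side1 589 0.05037461384485675 ((648.6561279296875, 184.54327392578125), (51.06141662597656, 118.34861755371094), 12.997060775756836) [267.36502547 298.79456706]
A 331 ((552.2723388671875, 196.87603759765625), (71.68167114257812, 38.70613479614258), 85.9301986694336) 0.043
B 337 ((438.8929748535156, 217.41299438476562), (68.03826141357422, 37.812400817871094), 85.9799575805664) 0.044
```

View pics/c2.png

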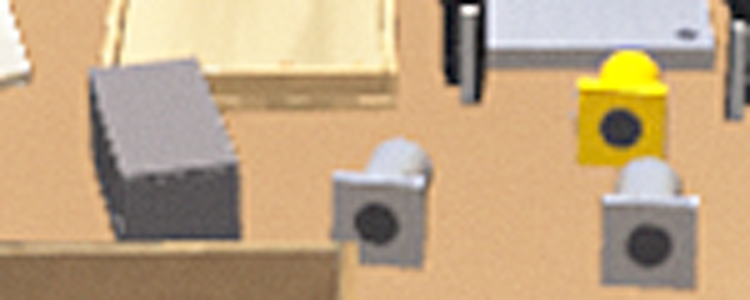

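The crop shows the tube's near (+y) end is solid, so its mouth faces away (-y). Two grey sleeves at (380,210) and (650,230) are the ones meant; the yellow one at (620,105) is not. Next I turn and fly over the tube.

```bash
python3 -m handwheel '[[[0.21, -0.05, 0, 0, 0, -0.625, 0.085], [0.21, -0.05, 0, 0, 0, -0.625, 0.085], [0.21, -0.05, 0, 0, 0, -0.625, 0.085], [0.21, -0.05, 0, 0, 0, -0.625, 0.085], [0.21, -0.05, 0, 0, 0, -0.625, 0.085]]]' 60 | sed -n 2,3p
python3 -m handwheel '[[[0, 0, 0, 0, 0, -0.625, 0.085], [0, 0, 0, 0, 0, -0.625, 0.085], [0, 0, 0, 0, 0, -0.625, 0.085], [0, 0, 0, 0, 0, -0.625, 0.085], [0, 0, 0, 0, 0, -0.625, 0.085]]]' | sed -n 2,3p
python3 - <<'E'
from h import *
st();go([.6456,.1886,.1],down(1.80))
E
```

```text
eef_pos: [0.4942, 0.1954, 0.1234]
tool_rot: [0.001, 0.854, -0.52, -0.0]
eef_pos: [0.4946, 0.197, 0.1234]
tool_rot: [0.001, 0.973, -0.233, -0.001]
t 13.2 p [0.4946 0.197  0.1234] R
 [[ 0.892 -0.453 -0.002]
 [-0.453 -0.892 -0.002]
 [-0.001  0.002 -1.   ]] F [-0.7  0.3  0.1] w 0.0853 g 0.0 j [ 0.76 -0.13 -0.22 -0.   -1.48  0.34]
d [ 0.1385 -0.0609  0.0231] rv [-1.0000e-04  3.2000e-03 -2.2698e+00]
```

```bash
python3 -m handwheel '[[[0.138, -0.061, 0, 0, 0, -0.625, 0.085], [0.138, -0.061, 0, 0, 0, -0.625, 0.085], [0.138, -0.061, 0, 0, 0, -0.625, 0.085], [0.138, -0.061, 0, 0, 0, -0.625, 0.085], [0.138, -0.061, 0, 0, 0, -0.625, 0.085]]]' 60 | sed -n 2,3p
python3 -m handwheel '[[[0, 0, 0, 0, 0, -0.625, 0.085], [0, 0, 0, 0, 0, -0.625, 0.085], [0, 0, 0, 0, 0, -0.625, 0.085], [0, 0, 0, 0, 0, -0.625, 0.085], [0, 0, 0, 0, 0, -0.625, 0.085]]]' | sed -n 2,3p
python3 -m handwheel '[[[0, 0, 0, 0, 0, -0.625, 0.085], [0, 0, 0, 0, 0, -0.625, 0.085], [0, 0, 0, 0, 0, -0.625, 0.085], [0, 0, 0, 0, 0, -0.625, 0.085], [0, 0, 0, 0, 0, -0.625, 0.085]]]' | sed -n 2,3p
python3 - <<'E'
from h import *
st();go([.6456,.1886,.1],down(1.80))
E
```

```text
eef_pos: [0.6479, 0.1869, 0.1197]
tool_rot: [0.002, 0.997, 0.076, -0.003]
eef_pos: [0.6451, 0.1884, 0.1229]
tool_rot: [0.0, 0.925, 0.38, -0.002]
eef_pos: [0.645, 0.1884, 0.123]
tool_rot: [-0.0, 0.763, 0.646, -0.001]
t 14.45 p [0.645  0.1884 0.123 ] R
 [[ 0.165  0.986 -0.003]
 [ 0.986 -0.165 -0.001]
 [-0.002 -0.002 -1.   ]] F [ 0.5 -0.4  0.2] w 0.085 g 0.0 j [ 0.58  0.24  0.16 -0.   -1.5   2.4 ]
d [0.0003 0.0006 0.023 ] rv [-0.0028  0.0013 -0.3945]
```

```bash
python3 -m handwheel '[[[0, 0, 0, 0, 0, -0.395, 0.085], [0, 0, 0, 0, 0, -0.395, 0.085], [0, 0, 0, 0, 0, -0.395, 0.085], [0, 0, 0, 0, 0, -0.395, 0.085]]]' | sed -n 2,3p
cat >> h.py <<'E'
def tube(d,x,y,rad=.1):
    P=cloud(d); m=((P[...,2]>.043)&(P[...,2]<.06)&(abs(P[...,0]-x)<rad)&(abs(P[...,1]-y)<rad)).astype(np.uint8)
    n,l,s,c=cv2.connectedComponentsWithStats(m); i=1+np.argmax(s[1:,4]); w=P[l==i]
    print('tube',len(w),np.median(w[:,2]).round(4),cv2.minAreaRect((w[:,:2]*1000).astype(np.float32)),c[i])
E
python3 - <<'E'
from h import *
st();d=cap('wrist','w5.png'); tube(d,.65,.17); tube(cap('top'),.65,.17)
E
```

```text
eef_pos: [0.6451, 0.1884, 0.1232]
tool_rot: [-0.001, 0.622, 0.783, -0.001]
t 14.78 p [0.6451 0.1884 0.1232] R
 [[-0.226  0.974 -0.003]
 [ 0.974  0.226 -0.001]
 [-0.001 -0.003 -1.   ]] F [-1.2 -0.   0.9] w 0.085 g 0.0 j [ 0.58  0.24  0.16 -0.   -1.5   2.79]
tube 11119 0.0498 ((651.401123046875, 177.59237670898438), (50.18759536743164, 103.7541732788086), 13.103395462036133) [321.35317924 249.64834967]
tube 296 0.0485 ((653.5348510742188, 158.74508666992188), (52.477725982666016, 72.47929382324219), 13.210009574890137) [259.15202703 204.66554054]
```

```bash
python3 -m handwheel '[[[0.003, 0.004, 0.04, 0, 0, 0, 0.08], [0.003, 0.004, 0.08, 0, 0, 0, 0.08], [0.003, 0.004, 0.12, 0, 0, 0, 0.08], [0.003, 0.004, 0.146, 0, 0, 0, 0.08], [0.003, 0.004, 0.146, 0, 0, 0, 0.08]]]' 80 | sed -n 2,6p
python3 -m handwheel '[[[0, 0, 0, 0, 0, 0, 0], [0, 0, 0, 0, 0, 0, 0], [0, 0, 0, 0, 0, 0, 0], [0, 0, 0, 0, 0, 0, 0]]]' 80 | sed -n 2,6p
python3 -m handwheel '[[[0, 0, -0.04, 0, 0, 0, 0], [0, 0, -0.08, 0, 0, 0, 0], [0, 0, -0.12, 0, 0, 0, 0], [0, 0, -0.16, 0, 0, 0, 0], [0, 0, -0.2, 0, 0, 0, 0]]]' 80 | sed -n 2,6p
python3 - <<'E'
from h import *
st();d=cap('side','s6.png');
E
```

```text
eef_pos: [0.6439, 0.1905, -0.0298]
tool_rot: [-0.003, 0.625, 0.78, -0.006]
contact_force: [-1.8, -1.2, -1.9]
width: 0.0799
grasp_force: 0.0
eef_pos: [0.651, 0.1936, -0.0172]
tool_rot: [0.001, 0.624, 0.782, 0.002]
contact_force: [-0.4, 0.3, 4.6]
width: 0.0492
grasp_force: 83.7
eef_pos: [0.6487, 0.1925, 0.1822]
tool_rot: [0.0, 0.624, 0.781, 0.001]
contact_force: [0.8, 0.2, -2.4]
width: 0.049
grasp_force: 84.1
t 16.05 p [0.6487 0.1925 0.1822] R
 [[-0.221  0.975  0.001]
 [ 0.975  0.221  0.001]
 [ 0.001  0.001 -1.   ]] F [ 0.8  0.2 -2.4] w 0.049 g 84.09225136041641 j [ 0.58  0.24  0.27 -0.   -1.6   2.78]
```

```bash
cat >> h.py <<'E'
def rap(z,al=-1.05,th=1.187,c=(.455,-.039),off=(-.067,0,-.042)):
    M=down(al,th); p=np.array([c[0],c[1],z])-M@np.array(off); print('tcp',p.round(4)); go(p,M)
E
python3 - <<'E'
from h import *
rap(.15); go([.5,.06,.22],down(-1.05))
E
```

```text
tcp [ 0.4869 -0.0945  0.1964]
d [-0.2434 -0.2242 -0.0069] rv [-1.608   0.2234  2.3868]
d [-0.0956 -0.1769 -0.0296] rv [ 1.8000e-03 -2.1500e-02  2.8437e+00]
```

```bash
python3 -m handwheel '[[[-0.096, -0.177, -0.03, 0, 0, 0.625, 0], [-0.096, -0.177, -0.03, 0, 0, 0.625, 0], [-0.096, -0.177, -0.03, 0, 0, 0.625, 0], [-0.096, -0.177, -0.03, 0, 0, 0.625, 0], [-0.096, -0.177, -0.03, 0, 0, 0.625, 0]]]' 80 | sed -n 2,3p
python3 -m handwheel '[[[0, 0, 0, 0, 0, 0.625, 0], [0, 0, 0, 0, 0, 0.625, 0], [0, 0, 0, 0, 0, 0.625, 0], [0, 0, 0, 0, 0, 0.625, 0], [0, 0, 0, 0, 0, 0.625, 0]]]' | sed -n 2,3p
python3 -m handwheel '[[[0, 0, 0, 0, 0, 0.625, 0], [0, 0, 0, 0, 0, 0.625, 0], [0, 0, 0, 0, 0, 0.625, 0], [0, 0, 0, 0, 0, 0.625, 0], [0, 0, 0, 0, 0, 0.625, 0]]]' | sed -n 2,3p
python3 -m handwheel '[[[0, 0, 0, 0, 0, 0.625, 0], [0, 0, 0, 0, 0, 0.625, 0], [0, 0, 0, 0, 0, 0.625, 0], [0, 0, 0, 0, 0, 0.625, 0], [0, 0, 0, 0, 0, 0.625, 0]]]' | sed -n 2,6p
python3 - <<'E'
from h import *
st();rap(.15)
E
```

```text
eef_pos: [0.496, 0.0584, 0.21]
tool_rot: [-0.0, 0.836, 0.549, 0.001]
eef_pos: [0.4975, 0.0598, 0.2098]
tool_rot: [-0.0, 0.964, 0.266, 0.001]
eef_pos: [0.4976, 0.0598, 0.2097]
tool_rot: [-0.001, 0.999, -0.044, 0.001]
eef_pos: [0.4976, 0.0599, 0.2097]
tool_rot: [-0.001, 0.937, -0.349, 0.0]
contact_force: [0.9, -0.2, -4.3]
width: 0.0489
grasp_force: 85.2
t 17.77 p [0.4976 0.0599 0.2097] R
 [[ 0.757 -0.653  0.001]
 [-0.653 -0.757  0.001]
 [ 0.    -0.002 -1.   ]] F [ 0.9 -0.2 -4.3] w 0.0489 g 85.17719954252243 j [ 0.52 -0.22 -0.15 -0.   -1.65  0.34]
tcp [ 0.4869 -0.0945  0.1964]
d [0.0928 0.1239 0.0131] rv [-0.2018  1.1753  0.2961]
```

```bash
python3 -m handwheel '[[[0.093, 0.124, 0.013, -0.2018, 1.1753, 0.2961, 0], [0.093, 0.124, 0.013, -0.2018, 1.1753, 0.2961, 0], [0.093, 0.124, 0.013, -0.2018, 1.1753, 0.2961, 0], [0.093, 0.124, 0.013, -0.2018, 1.1753, 0.2961, 0], [0.093, 0.124, 0.013, -0.2018, 1.1753, 0.2961, 0]]]' 80 | sed -n 2,3p
python3 - <<'E'
from h import *
st();rap(.15)
E
```

```text
eef_pos: [0.4871, -0.0983, 0.197]
tool_rot: [0.149, 0.865, -0.401, 0.261]
t 18.18 p [ 0.4871 -0.0983  0.197 ] R
 [[ 0.542 -0.772  0.333]
 [-0.616 -0.634 -0.467]
 [ 0.571  0.048 -0.819]] F [ 0.5 -0.7 -3. ] w 0.0489 g 85.20069569349289 j [ 0.66 -0.61 -0.77  0.61 -1.46 -0.04]
tcp [ 0.4869 -0.0945  0.1964]
d [-0.0028 -0.0022 -0.0013] rv [-0.1022  0.5725  0.1433]
```

```bash
python3 -m handwheel '[[[0, 0, 0, -0.1022, 0.5725, 0.1433, 0], [0, 0, 0, -0.1022, 0.5725, 0.1433, 0], [0, 0, 0, -0.1022, 0.5725, 0.1433, 0], [0, 0, 0, -0.1022, 0.5725, 0.1433, 0], [0, 0, 0, -0.1022, 0.5725, 0.1433, 0]]]' 80 | sed -n 2,3p
python3 - <<'E'
from h import *
s=st();rap(.15)
d=cap('side','s7.png'); P=cloud(d); hsv=cv2.cvtColor(d['frame'],cv2.COLOR_RGB2HSV)
T=q(s['tool_rot']);p=T.inv().apply(P.reshape(-1,3)-s['eef_pos']).reshape(480,640,3)
m=(abs(p[...,1])<.035)&(p[...,0]<-.02)&(p[...,0]>-.12)&(p[...,2]>-.09)&(p[...,2]<.03)
print('tube part tool frame',m.sum(),np.percentile(p[m],[1,50,99],axis=0).round(3),'lowest z',np.percentile(P[m][:,2],[0.5,2]))
E
```

```text
eef_pos: [0.4902, -0.0921, 0.1982]
tool_rot: [0.278, 0.719, -0.414, 0.484]
t 18.6 p [ 0.4902 -0.0921  0.1982] R
 [[ 0.189 -0.865  0.465]
 [-0.327 -0.502 -0.801]
 [ 0.926 -0.001 -0.377]] F [ 5.1 -0.2  0.1] w 0.0495 g 85.38281232118607 j [ 0.83 -0.48 -1.08  1.08 -1.59 -0.67]
tcp [ 0.4869 -0.0945  0.1964]
d [-0.0015  0.0041  0.001 ] rv [-0.0045  0.0028  0.0011]
tube part tool frame 545 [[-0.068 -0.025 -0.075]
 [-0.044 -0.013 -0.067]
 [-0.021  0.027 -0.022]] lowest z [0.14753462 0.15246804]
```

View pics/s7.png

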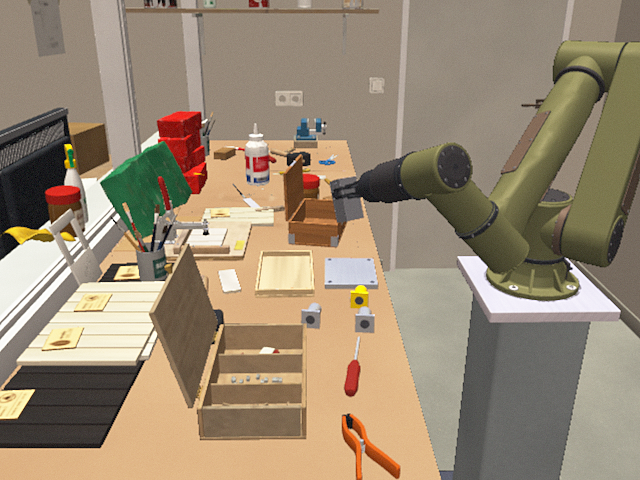

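The side view shows the tube tilted mouth-down at (347,205). But joint 3 is at its limit (-1.08), so I swing the approach azimuth to put the wrist farther out.

Run:
```python
from h import *
rap(.16,al=-1.75,c=(.465,-.039))
```

```text
tcp [ 0.4536 -0.102   0.2064]
d [ 0.0041  0.0381 -0.0117] rv [-0.6538 -0.0032  0.2632]
```

```bash
python3 -m handwheel '[[[0.004, 0.038, -0.011, -0.6538, 0, 0.2632, 0], [0.004, 0.038, -0.011, -0.6538, 0, 0.2632, 0], [0.004, 0.038, -0.011, -0.6538, 0, 0.2632, 0], [0.004, 0.038, -0.011, -0.6538, 0, 0.2632, 0], [0.004, 0.038, -0.011, -0.6538, 0, 0.2632, 0]]]' 80 | sed -n 2,3p
python3 - <<'E'
from h import *
s=st();rap(.16,al=-1.75,c=(.465,-.039))
E
```

```text
eef_pos: [0.4532, -0.1039, 0.2053]
tool_rot: [-0.416, -0.557, 0.616, -0.371]
t 19.07 p [ 0.4532 -0.1039  0.2053] R
 [[-0.033 -0.994 -0.1  ]
 [-0.377  0.105 -0.92 ]
 [ 0.926  0.007 -0.378]] F [-0.4  1.4 -1.9] w 0.0491 g 85.85612386465073 j [ 0.73 -0.   -0.6   0.72 -1.93 -0.94]
tcp [ 0.4536 -0.102   0.2064]
d [ 0.0003 -0.0002 -0.0022] rv [-0.066   0.0038  0.0346]
```

```bash
python3 -m handwheel '[[[0.013, 0, -0.005, -0.066, 0, 0.035, 0], [0.013, 0, -0.005, -0.066, 0, 0.035, 0], [0.013, 0, -0.005, -0.066, 0, 0.035, 0]]]' 60 | sed -n 2,3p
python3 - <<'E'
from h import *
s=st();rap(.16,al=-1.75,c=(.465,-.039)); print(q(s['tool_rot']).inv().apply([0,0,-.1667]).round(4))
E
```

```text
eef_pos: [0.4535, -0.1051, 0.2192]
tool_rot: [-0.428, -0.533, 0.636, -0.358]
t 19.32 p [ 0.4535 -0.1051  0.2192] R
 [[-0.066 -0.985 -0.162]
 [-0.371  0.175 -0.912]
 [ 0.926  0.    -0.377]] F [-0.6  0.4 -2.9] w 0.0492 g 85.81795334815979 j [ 0.7   0.04 -0.53  0.7  -1.98 -0.95]
tcp [ 0.4536 -0.102   0.2064]
d [-0.013   0.0005  0.0019] rv [-0.0032  0.0029  0.0017]
[-1.544e-01 -1.000e-04  6.290e-02]
```

```bash
python3 -m handwheel '[[[-0.0386, 0, 0.0157, 0, 0, 0, 0], [-0.0772, 0, 0.0315, 0, 0, 0, 0], [-0.1158, 0, 0.0472, 0, 0, 0, 0], [-0.1544, 0, 0.063, 0, 0, 0, 0], [-0.1158, 0, 0.0472, 0, 0, 0, 0]]]'
python3 -m handwheel '[[[0.02, 0, -0.008, 0, 0, 0, 0], [0.04, 0, -0.016, 0, 0, 0, 0], [0.08, 0, -0.032, 0, 0, 0, 0], [0.08, 0, -0.032, 0, 0, 0, 0]]]'
python3 - <<'E'
from h import *
s=st(); d=cap('side','s8.png'); P=cloud(d)
T=q(s['tool_rot']);p=T.inv().apply(P.reshape(-1,3)-s['eef_pos']).reshape(480,640,3)
m=(abs(p[...,1])<.035)&(p[...,0]<-.02)&(p[...,0]>-.12)&(p[...,2]>-.09)&(p[...,2]<.03)
print('tube part',m.sum(),np.percentile(p[m],[1,50,99],axis=0).round(3))
m=(P[...,2]>.02)&(abs(P[...,0]-.455)<.1)&(abs(P[...,1]+.039)<.11)&(P[...,2]<.09); print('on plate',m.sum(), P[m].min(0).round(3) if m.any() else '',P[m].max(0).round(3) if m.any() else '')
f=cv2.cvtColor(d['frame'],cv2.COLOR_RGB2BGR); cv2.imwrite('pics/c3.png',cv2.resize(f[150:310,250:450],None,fx=3.7,fy=3.7,interpolation=cv2.INTER_CUBIC))
E
```

```text
clock: 19.73
eef_pos: [0.4466, -0.1097, 0.0818]
tool_rot: [-0.444, -0.533, 0.624, -0.358]
contact_force: [-2.6, -2.3, -5.8]
width: 0.0489
grasp_force: 95.9
clock: 20.07
eef_pos: [0.4543, -0.1047, 0.1866]
tool_rot: [-0.424, -0.533, 0.637, -0.361]
contact_force: [0.8, 0.6, -0.3]
width: 0.049
grasp_force: 96.3
t 20.07 p [ 0.4543 -0.1047  0.1866] R
 [[-0.071 -0.985 -0.155]
 [-0.372  0.171 -0.912]
 [ 0.925 -0.007 -0.379]] F [ 0.8  0.6 -0.3] w 0.049 g 96.29628270864487 j [ 0.71  0.06 -0.56  0.68 -1.93 -0.99]
tube part 13 [[-0.053 -0.02  -0.075]
 [-0.051 -0.017 -0.053]
 [-0.046 -0.012 -0.027]]
on plate 409 [ 0.44  -0.144  0.02 ] [0.554 0.068 0.079]
```

View pics/c3.png

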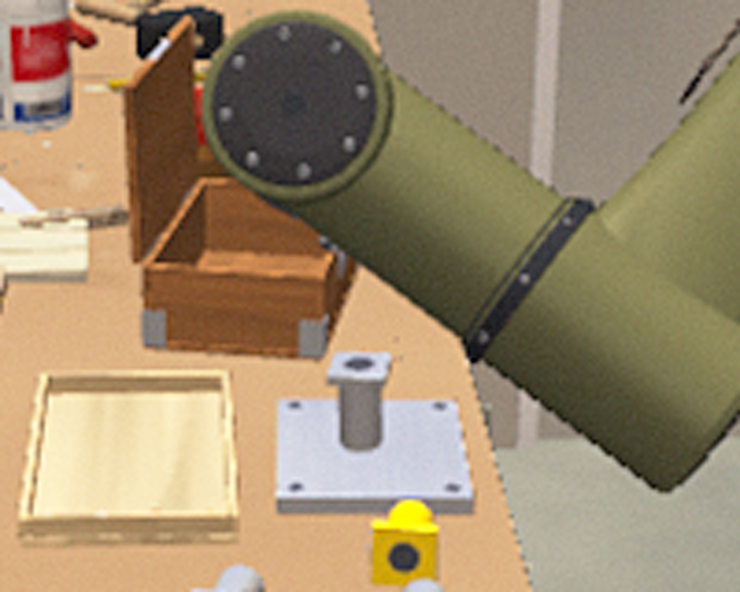

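The view shows the sleeve standing round end down on the plate at (360,400), with the tube lifted clear. Next I lay the empty tube in the tray.

```bash
python3 -m handwheel '[[[0.074, 0, -0.03, 0, 0, 0, 0], [0.074, 0, -0.03, 0, 0, 0, 0], [0.074, 0, -0.03, 0, 0, 0, 0]]]' 80| sed -n 2p
python3 - <<'E'
from h import *
go([.617,-.053,.22],down(-1.57))
E
```

```text
eef_pos: [0.4537, -0.1052, 0.2666]
d [-0.0744 -0.1515 -0.0553] rv [ 0.0951 -1.1791 -0.1576]
```

```bash
python3 -m handwheel '[[[-0.074, -0.1515, -0.055, 0.0951, -1.1791, -0.1576, 0], [-0.074, -0.1515, -0.055, 0.0951, -1.1791, -0.1576, 0], [-0.074, -0.1515, -0.055, 0.0951, -1.1791, -0.1576, 0], [-0.074, -0.1515, -0.055, 0.0951, -1.1791, -0.1576, 0], [-0.074, -0.1515, -0.055, 0.0951, -1.1791, -0.1576, 0]]]' | sed -n 2p
python3 - <<'E'
from h import *
go([.617,-.053,.22],down(-1.57))
E
```

```text
eef_pos: [0.6183, -0.0528, 0.2077]
d [ 0.0069  0.0017 -0.0102] rv [ 0.0578 -0.5622 -0.0701]
```

```bash
python3 -m handwheel '[[[0.007, 0.0017, -0.01, 0.0578, -0.5622, -0.0701, 0], [0.007, 0.0017, -0.01, 0.0578, -0.5622, -0.0701, 0], [0.007, 0.0017, -0.01, 0.0578, -0.5622, -0.0701, 0], [0.007, 0.0017, -0.01, 0.0578, -0.5622, -0.0701, 0], [0.007, 0.0017, -0.01, 0.0578, -0.5622, -0.0701, 0]]]' | sed -n 2p
python3 - <<'E'
from h import *
s=st(); go([.617,-.053,-.008],down(-1.57))
d=cap('wrist','w6.png');P=cloud(d);T=q(s['tool_rot']);p=T.inv().apply(P.reshape(-1,3)-s['eef_pos']).reshape(480,640,3)
m=(P[...,2]>.1)&(abs(p[...,1])<.03)&(abs(p[...,0])<.12)&(p[...,2]>-.09); print(np.percentile(p[m],[1,50,99],axis=0).round(3), 'tray',P[...,2][(P[...,2]>.003)&(P[...,2]<.03)].size)
d=cap('side');P=cloud(d);p=T.inv().apply(P.reshape(-1,3)-s['eef_pos']).reshape(480,640,3)
m=(P[...,2]>.1)&(abs(p[...,1])<.035)&(abs(p[...,0])<.12)&(p[...,2]>-.08); print(np.percentile(p[m],[1,50,99],axis=0).round(3))
E
```

```text
eef_pos: [0.6141, -0.0555, 0.2269]
t 21.2 p [ 0.6141 -0.0555  0.2269] R
 [[-0.003 -1.     0.009]
 [-1.     0.003  0.003]
 [-0.003 -0.009 -1.   ]] F [ 0.6 -0.7 -1.5] w 0.0487 g 96.20030343532562 j [ 0.23  0.08  0.17 -0.   -1.65 -0.24]
d [-0.0018 -0.0008  0.2349] rv [-0.0092  0.003  -0.0036]
[[-0.014 -0.028 -0.086]
 [ 0.021  0.    -0.07 ]
 [ 0.052  0.028 -0.046]] tray 72361
[[-0.056 -0.033 -0.078]
 [-0.007  0.    -0.045]
 [ 0.054  0.034 -0.024]]
```

```bash
python3 -m handwheel '[[[-0.015, -0.001, 0.04, 0, 0, 0, 0], [-0.015, -0.001, 0.08, 0, 0, 0, 0], [-0.015, -0.001, 0.12, 0, 0, 0, 0], [-0.015, -0.001, 0.16, 0, 0, 0, 0], [-0.015, -0.001, 0.2, 0, 0, 0, 0]]]' | sed -n 2p
python3 -m handwheel '[[[0, 0, 0.01, 0, 0, 0, 0], [0, 0, 0.018, 0, 0, 0, 0], [0, 0, 0.025, 0, 0, 0, 0], [0, 0, 0.025, 0, 0, 0, 0]]]' | sed -n 2,4p
python3 - <<'E'
from h import *
s=st(); d=cap('side');P=cloud(d);T=q(s['tool_rot']);p=T.inv().apply(P.reshape(-1,3)-s['eef_pos']).reshape(480,640,3)
m=(P[...,2]>.03)&(abs(p[...,1])<.035)&(abs(p[...,0])<.09)&(p[...,2]>-.08); 
for a in np.arange(-.06,.07,.02):
    k=m&(p[...,0]>a)&(p[...,0]<a+.02); print(a.round(2),k.sum(),np.percentile(P[k][:,2],[2,50,98]).round(3) if k.any() else '')
E
```

```text
eef_pos: [0.6144, -0.0402, 0.0215]
eef_pos: [0.6165, -0.0407, 0.0001]
tool_rot: [0.0, -0.706, 0.708, -0.003]
contact_force: [-0.4, -0.3, -1.0]
t 22.05 p [ 6.165e-01 -4.070e-02  1.000e-04] R
 [[-0.002 -1.     0.004]
 [-1.     0.002 -0.004]
 [ 0.004 -0.004 -1.   ]] F [-0.4 -0.3 -1. ] w 0.0492 g 96.18894070386887 j [ 0.26  0.15 -0.17  0.01 -1.25 -0.27]
-0.06 141 [0.03  0.065 0.078]
-0.04 73 [0.03  0.074 0.077]
-0.02 164 [0.039 0.069 0.079]
0.0 60 [0.032 0.072 0.074]
0.02 43 [0.063 0.071 0.074]
0.04 29 [0.031 0.069 0.071]
0.06 0
```

```bash
python3 -m handwheel '[[[0, 0, 0.006, 0, 0, 0, 0], [0, 0, 0.012, 0, 0, 0, 0], [0, 0, 0.015, 0, 0, 0, 0], [0, 0, 0.015, 0, 0, 0, 0]]]' | sed -n 2,4p
python3 -m handwheel '[[[0, 0, 0, 0, 0, 0, 0.065], [0, 0, 0, 0, 0, 0, 0.065], [0, 0, 0, 0, 0, 0, 0.065]]]' | sed -n 2,4p
python3 -m handwheel '[[[0, 0, -0.04, 0, 0, 0, 0.065], [0, 0, -0.08, 0, 0, 0, 0.065], [0, 0, -0.12, 0, 0, 0, 0.085], [0, 0, -0.16, 0, 0, 0, 0.085], [0, 0, -0.16, 0, 0, 0, 0.085]]]' | sed -n 2,4p
python3 - <<'E'
from h import *
st()
for n in('top','side'): 
    d=cap(n,n+'2.png'); np.savez(n+'2.npz',**{k:np.array(v) for k,v in d.items()}); tube(d,.617,-.04,.08)
    P=cloud(d); hsv=cv2.cvtColor(d['frame'],cv2.COLOR_RGB2HSV)
    m=(P[...,2]>.06)&(P[...,2]<.085)&(abs(P[...,0]-.455)<.07)&(abs(P[...,1]+.039)<.09); w=P[m]; print(n,'standing flange',m.sum(),cv2.minAreaRect((w[:,:2]*1000).astype(np.float32)) if m.any() else '', np.median(w,0).round(3))
E
for i in 1; do python3 - <<'E'
import cv2; f=cv2.imread('pics/top2.png'); cv2.imwrite('pics/c4.png',cv2.resize(f[180:300,225:455],None,fx=3.4,fy=3.4,interpolation=cv2.INTER_CUBIC))
E
done
```

```text
eef_pos: [0.6172, -0.0409, -0.0131]
tool_rot: [0.0, -0.706, 0.708, -0.004]
contact_force: [-3.5, 2.7, 9.1]
eef_pos: [0.616, -0.0411, -0.0158]
tool_rot: [-0.0, -0.706, 0.708, -0.002]
contact_force: [-0.3, 0.2, -0.2]
eef_pos: [0.6193, -0.0412, 0.1549]
tool_rot: [0.005, -0.706, 0.708, -0.008]
contact_force: [1.1, -0.8, 2.2]
t 23.1 p [ 0.6193 -0.0412  0.1549] R
 [[-0.003 -1.     0.018]
 [-1.     0.003 -0.004]
 [ 0.004 -0.018 -1.   ]] F [ 1.1 -0.8  2.2] w 0.0848 g 0.0 j [ 0.26  0.08  0.04  0.01 -1.51 -0.26]
tube 181 0.0543 ((614.4183959960938, -72.14715576171875), (49.681854248046875, 40.24385070800781), 1.348514199256897) [327.25966851 217.29834254]
top standing flange 153 ((460.41766357421875, -43.087303161621094), (39.717193603515625, 40.10276794433594), 79.77030181884766) [ 0.46  -0.044  0.072]
tube 374 0.0563 ((613.5527954101562, -36.45343017578125), (112.56111145019531, 49.912532806396484), 89.37712097167969) [286.69518717 256.06684492]
side standing flange 152 ((460.00421142578125, -35.423927307128906), (45.73961639404297, 40.89618682861328), 79.20072937011719) [ 0.459 -0.029  0.074]
```

View pics/c4.png

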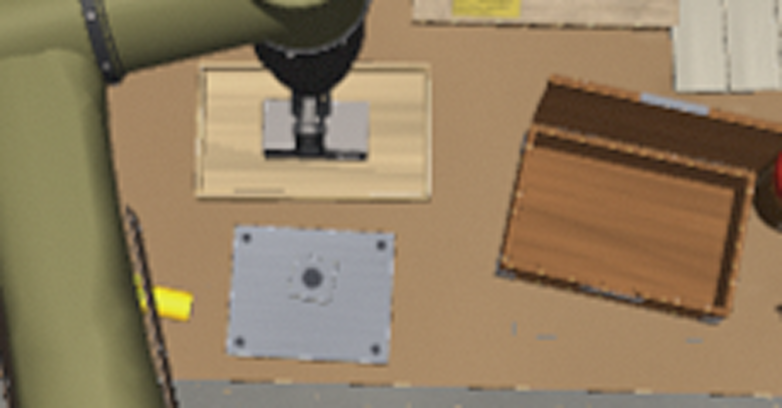

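The crop shows the tube in the tray at (315,130) and the sleeve standing on the plate at (312,278). Next I fetch the sleeve by its flange.

Run:
```python
from h import *
go([.460,-.042,.12],down(-1.755))
```

```text
d [0.0022 0.1568 0.0254] rv [-0.0075 -0.002   0.1809]
```

```bash
python3 -m handwheel '[[[0.002, 0.157, 0.02, 0, 0, 0.18, 0.07], [0.002, 0.157, 0.02, 0, 0, 0.18, 0.07], [0.002, 0.157, 0.02, 0, 0, 0.18, 0.07], [0.002, 0.157, 0.02, 0, 0, 0.18, 0.07], [0.002, 0.157, 0.02, 0, 0, 0.18, 0.07]]]' 60| sed -n 2p
python3 -m handwheel '[[[0, 0, 0, 0, 0, 0, 0.07]]]' | sed -n 2p
python3 - <<'E'
from h import *
st();d=cap('wrist','w7.png');P=cloud(d)
m=(P[...,2]>.06)&(P[...,2]<.085)&(abs(P[...,0]-.46)<.05)&(abs(P[...,1]+.04)<.05); w=P[m]; print('flange',m.sum(),cv2.minAreaRect((w[:,:2]*1000).astype(np.float32)),np.median(w[:,2]))
go([.460,-.042,.018],down(-1.755))
E
```

```text
eef_pos: [0.4535, -0.0425, 0.1213]
eef_pos: [0.4571, -0.0421, 0.1228]
t 23.7 p [ 0.4571 -0.0421  0.1228] R
 [[-0.182 -0.983  0.003]
 [-0.983  0.182 -0.003]
 [ 0.003 -0.003 -1.   ]] F [0.4 0.5 1. ] w 0.07 g 0.0 j [ 0.35 -0.35 -0.41  0.   -1.51 -0.54]
flange 4312 ((461.6194763183594, -40.38783645629883), (40.4206657409668, 40.0676155090332), 78.99520111083984) 0.0738152493559121
d [-0.0007 -0.0016  0.105 ] rv [-0.0033 -0.0031  0.0014]
```

```bash
python3 -m handwheel '[[[-0.0025, -0.004, 0.03, 0, 0, 0, 0.07], [-0.0025, -0.004, 0.06, 0, 0, 0, 0.07], [-0.0025, -0.004, 0.09, 0, 0, 0, 0.07], [-0.0025, -0.004, 0.104, 0, 0, 0, 0.07], [-0.0025, -0.004, 0.104, 0, 0, 0, 0.07]]]' 60| sed -n 2,4p
python3 -m handwheel '[[[0, 0, 0, 0, 0, 0, 0], [0, 0, 0, 0, 0, 0, 0], [0, 0, 0, 0, 0, 0, 0], [0, 0, 0, 0, 0, 0, 0]]]' 90| sed -n 2,6p
python3 -m handwheel '[[[0, 0, -0.04, 0, 0, 0, 0], [0, 0, -0.08, 0, 0, 0, 0], [0, 0, -0.12, 0, 0, 0, 0], [0, 0, -0.14, 0, 0, 0, 0], [0, 0, -0.14, 0, 0, 0, 0]]]' | sed -n 2,6p
python3 - <<'E'
from h import *
x=np.array([np.cos(-.197),np.sin(-.197),0]);y=np.array([-x[1],x[0],0])
for X,Y in((.071,.07),(.071,0),(.071,-.062)): print(X,Y,(np.array([.456,-.331,0])+X*x+Y*y).round(4))
t=np.array([.456,-.331,.158])+.071*x+.07*y; go(t,down(-1.768))
E
```

```text
eef_pos: [0.4608, -0.0412, 0.0147]
tool_rot: [-0.004, -0.639, 0.769, -0.0]
contact_force: [-0.6, 0.7, -0.6]
eef_pos: [0.4647, -0.0405, 0.0216]
tool_rot: [0.001, -0.639, 0.769, -0.003]
contact_force: [-0.6, -0.4, 2.9]
width: 0.0381
grasp_force: 90.3
eef_pos: [0.4653, -0.04, 0.1663]
tool_rot: [0.004, -0.639, 0.769, -0.005]
contact_force: [0.3, 0.4, -0.9]
width: 0.0382
grasp_force: 91.4
0.071 0.07 [ 0.5393 -0.2763  0.    ]
0.071 0 [ 0.5256 -0.3449  0.    ]
0.071 -0.062 [ 0.5135 -0.4057  0.    ]
d [ 0.2188 -0.1157  0.0098] rv [-0.013   0.0003  0.0139]
```

```bash
python3 -m handwheel '[[[0.219, -0.11, 0, 0, 0, 0, 0], [0.219, -0.11, 0, 0, 0, 0, 0], [0.219, -0.11, 0, 0, 0, 0, 0], [0.219, -0.11, 0, 0, 0, 0, 0], [0.219, -0.11, 0, 0, 0, 0, 0]]]' | sed -n 2p
python3 -m handwheel '[[[0.03, -0.015, 0, 0, 0, 0, 0], [0.03, -0.015, 0, 0, 0, 0, 0]]]' | sed -n 2p
python3 - <<'E'
from h import *
st(); go([.5334,-.2751,.0145],down(-1.768))
d=cap('side'); P=cloud(d); m=(abs(P[...,0]-.533)<.04)&(abs(P[...,1]+.275)<.05)&(P[...,2]>.09)&(P[...,2]<.2); print(np.percentile(P[m][:,2],[0,2,10]),m.sum())
E
```

```text
eef_pos: [0.521, -0.2419, 0.16]
eef_pos: [0.5297, -0.2771, 0.158]
t 25.5 p [ 0.5297 -0.2771  0.158 ] R
 [[-0.187 -0.982 -0.001]
 [-0.982  0.187 -0.004]
 [ 0.004  0.    -1.   ]] F [-0.2  1.2 -3.1] w 0.0381 g 91.42060110345483 j [-0.14  0.03 -0.    0.   -1.54 -0.04]
d [-0.0032 -0.0033  0.1435] rv [ 0.0005 -0.0037  0.0091]
[0.14962312 0.15317346 0.1571082 ] 203
```

```bash
python3 -m handwheel '[[[-0.003, -0.003, 0.04, 0, 0, 0, 0], [-0.003, -0.003, 0.08, 0, 0, 0, 0], [-0.003, -0.003, 0.11, 0, 0, 0, 0], [-0.003, -0.003, 0.13, 0, 0, 0, 0], [-0.003, -0.003, 0.138, 0, 0, 0, 0]]]' | sed -n 2,4p
python3 -m handwheel '[[[0, 0, 0.003, 0, 0, 0, 0], [0, 0, 0.006, 0, 0, 0, 0], [0, 0, 0.006, 0, 0, 0, 0]]]' | sed -n 2,4p
python3 -m handwheel '[[[0, 0, 0, 0, 0, 0, 0.055], [0, 0, 0, 0, 0, 0, 0.055], [0, 0, 0, 0, 0, 0, 0.055]]]' | sed -n 2,4p
python3 -m handwheel '[[[0, 0, -0.03, 0, 0, 0, 0.055], [0, 0, -0.07, 0, 0, 0, 0.055], [0, 0, -0.11, 0, 0, 0, 0.055], [0, 0, -0.16, 0, 0, 0, 0.07], [0, 0, -0.16, 0, 0, 0, 0.07]]]' | sed -n 2,4p
python3 - <<'E'
from h import *
st(); d=cap('wrist','w8.png'); go([.5,.1,.16],down(-1.7))
P=cloud(d); m=(P[...,2]>.05)&(P[...,2]<.09)&(abs(P[...,0]-.533)<.05)&(abs(P[...,1]+.275)<.03); print(m.sum(),np.percentile(P[m][:,2],[5,50,95]).round(4))
tube(cap('top'),.617,-.04,.08)
E
```

```text
eef_pos: [0.5315, -0.2688, 0.018]
tool_rot: [-0.002, -0.64, 0.769, 0.001]
contact_force: [-0.3, 0.1, -2.5]
eef_pos: [0.535, -0.2705, 0.0182]
tool_rot: [0.001, -0.64, 0.769, -0.003]
contact_force: [-1.0, 0.3, -0.9]
eef_pos: [0.535, -0.2709, 0.0185]
tool_rot: [0.001, -0.639, 0.769, -0.003]
contact_force: [-0.4, 0.2, 0.5]
eef_pos: [0.5361, -0.2719, 0.1871]
tool_rot: [0.003, -0.639, 0.769, -0.008]
contact_force: [0.0, -0.9, 1.9]
t 26.88 p [ 0.5361 -0.2719  0.1871] R
 [[-0.182 -0.983  0.015]
 [-0.983  0.182 -0.009]
 [ 0.006 -0.017 -1.   ]] F [ 0.  -0.9  1.9] w 0.0702 g 0.0 j [-0.13  0.02  0.04  0.01 -1.57 -0.05]
d [-0.3588  0.1036  0.022 ] rv [-0.0157 -0.0058 -0.0542]
2679 [0.0642 0.0658 0.067 ]Traceback (most recent call last):
  File "<stdin>", line 4, in <module>
  File "h.py", line 34, in tube
    n,l,s,c=cv2.connectedComponentsWithStats(m); i=1+np.argmax(s[1:,4]); w=P[l==i]
                                                     ~~~~~~~~~^^^^^^^^^
    return _wrapfunc(a, 'argmax', axis=axis, out=out, **kwds)
    return bound(*args, **kwds)
ValueError: attempt to get argmax of an empty sequence
```

View pics/w8.png

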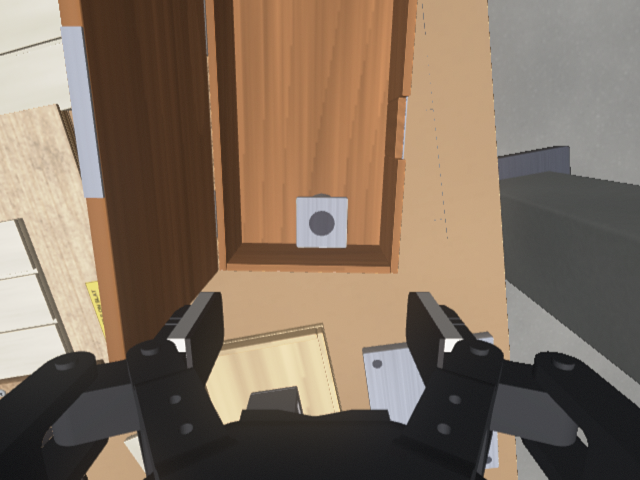

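The wrist view shows the sleeve standing upright in the case at (322,223), top at 66 mm, below the rim. I have used up my picture views, so from here I work by numbers. Next: the loose sleeve A.

```bash
python3 -m handwheel '[[[-0.45, 0.09, 0.02, 0, 0, -0.07, 0.07], [-0.45, 0.09, 0.02, 0, 0, -0.07, 0.07], [-0.45, 0.09, 0.02, 0, 0, -0.07, 0.07], [-0.45, 0.09, 0.02, 0, 0, -0.07, 0.07], [-0.45, 0.09, 0.02, 0, 0, -0.07, 0.07]]]' 60| sed -n 2p
python3 -m handwheel '[[[-0.25, 0, 0, 0, 0, 0, 0.07], [-0.25, 0, 0, 0, 0, 0, 0.07], [-0.25, 0, 0, 0, 0, 0, 0.07], [-0.25, 0, 0, 0, 0, 0, 0.07], [-0.25, 0, 0, 0, 0, 0, 0.07]]]' | sed -n 2p
cat >> h.py <<'E'
def sleeve(d,x,y,rad=.05):
    P=cloud(d); hsv=cv2.cvtColor(d['frame'],cv2.COLOR_RGB2HSV)
    m=((P[...,2]>.008)&(P[...,2]<.05)&(abs(P[...,0]-x)<rad)&(abs(P[...,1]-y)<rad)&(hsv[...,1]<80)).astype(np.uint8)
    n,l,s,c=cv2.connectedComponentsWithStats(m); i=1+np.argmax(s[1:,4]); k=l==i; w=P[k]
    print('sleeve',len(w),np.percentile(w[:,2],[50,98]).round(3),cv2.minAreaRect((w[:,:2]*1000).astype(np.float32)),'rgb',d['frame'][k].mean(0).round())
    # body axis: centre of points by slices along y
    for a in np.arange(w[:,1].min(),w[:,1].max(),.012):
        b=w[(w[:,1]>=a)&(w[:,1]<a+.012)]; print(' y',(a+.006).round(3),'x mid',((b[:,0].min()+b[:,0].max())/2).round(4),'wid',np.ptp(b[:,0]).round(3),'zmax',np.percentile(b[:,2],98).round(3))
E
python3 - <<'E'
from h import *
st(); go([.552,.194,.12],down(-1.68))
E
```

```text
eef_pos: [0.5301, -0.0603, 0.1664]
eef_pos: [0.5538, 0.1472, 0.166]
t 27.82 p [0.5538 0.1472 0.166 ] R
 [[-0.113 -0.994  0.003]
 [-0.994  0.113 -0.004]
 [ 0.003 -0.003 -1.   ]] F [ 0.9 -0.6  0.5] w 0.0702 g 0.0 j [ 0.61 -0.03 -0.06  0.   -1.55 -0.73]
d [-0.0465  0.0072  0.0458] rv [-0.0032 -0.0032 -0.0038]
```

```bash
python3 -m handwheel '[[[-0.042, 0.007, 0.04, 0, 0, 0, 0.07], [-0.042, 0.007, 0.04, 0, 0, 0, 0.07], [-0.042, 0.007, 0.04, 0, 0, 0, 0.07]]]' | sed -n 2p
python3 - <<'E'
from h import *
st(); sleeve(cap('wrist'),.552,.194)
E
```

```text
eef_pos: [0.5497, 0.1892, 0.121]
t 28.07 p [0.5497 0.1892 0.121 ] R
 [[-0.11  -0.994 -0.004]
 [-0.994  0.11  -0.007]
 [ 0.007  0.003 -1.   ]] F [ 0.2 -0.2 -1.1] w 0.0698 g 0.0 j [ 0.68  0.   -0.1   0.   -1.48 -0.79]
sleeve 3812 [0.03  0.041] ((552.097412109375, 194.31478881835938), (59.38155746459961, 39.65598678588867), 79.99882507324219) rgb [131. 131. 135.]
 y 0.169 x mid 0.5476 wid 0.03 zmax 0.031
 y 0.181 x mid 0.5491 wid 0.031 zmax 0.032
 y 0.193 x mid 0.5516 wid 0.031 zmax 0.033
 y 0.205 x mid 0.5537 wid 0.031 zmax 0.034
 y 0.217 x mid 0.5565 wid 0.04 zmax 0.041
 y 0.229 x mid 0.545 wid 0.015 zmax 0.041
```

```bash
python3 -m handwheel '[[[-0.003, -0.002, 0.04, 0, 0, 0.064, 0.06], [-0.003, -0.002, 0.08, 0, 0, 0.064, 0.06], [-0.003, -0.002, 0.115, 0, 0, 0.064, 0.06], [-0.003, -0.002, 0.135, 0, 0, 0.064, 0.06], [-0.003, -0.002, 0.142, 0, 0, 0.064, 0.06]]]' 60| sed -n 2,4p
python3 -m handwheel '[[[0, 0, 0.003, 0, 0, 0, 0.06], [0, 0, 0.005, 0, 0, 0, 0.06], [0, 0, 0.005, 0, 0, 0, 0.06]]]' | sed -n 2,4p
python3 -m handwheel '[[[0, 0, 0, 0, 0, 0, 0], [0, 0, 0, 0, 0, 0, 0], [0, 0, 0, 0, 0, 0, 0], [0, 0, 0, 0, 0, 0, 0]]]' 90| sed -n 2,6p
python3 -m handwheel '[[[0, 0, -0.04, 0, 0, 0, 0], [0, 0, -0.08, 0, 0, 0, 0], [0, 0, -0.12, 0, 0, 0, 0], [0, 0, -0.16, 0, 0, 0, 0], [0, 0, -0.2, 0, 0, 0, 0]]]' | sed -n 2,6p
python3 - <<'E'
from h import *
st(); go([.5207,-.3388,.17],down(-1.768))
E
```

```text
eef_pos: [0.5532, 0.1871, -0.0193]
tool_rot: [-0.003, -0.641, 0.767, -0.002]
contact_force: [-0.4, 0.7, -0.4]
eef_pos: [0.5562, 0.1898, -0.0188]
tool_rot: [0.001, -0.642, 0.767, -0.003]
contact_force: [0.2, 0.2, 0.3]
eef_pos: [0.5558, 0.1901, -0.019]
tool_rot: [0.001, -0.642, 0.767, -0.003]
contact_force: [-1.4, -0.4, 6.1]
width: 0.0269
grasp_force: 88.6
eef_pos: [0.5537, 0.1903, 0.1807]
tool_rot: [-0.0, -0.642, 0.767, -0.002]
contact_force: [0.9, 1.1, -2.4]
width: 0.0268
grasp_force: 89.1
t 29.53 p [0.5537 0.1903 0.1807] R
 [[-0.176 -0.984  0.002]
 [-0.984  0.176 -0.004]
 [ 0.003 -0.003 -1.   ]] F [ 0.9  1.1 -2.4] w 0.0268 g 89.06726360321045 j [ 0.68 -0.    0.01  0.   -1.58 -0.85]
d [ 0.5266 -0.0606  0.0125] rv [-0.0029 -0.0032  0.0202]
```

```bash
python3 -m handwheel '[[[0.52, -0.06, 0, 0, 0, 0.02, 0], [0.52, -0.06, 0, 0, 0, 0.02, 0], [0.52, -0.06, 0, 0, 0, 0.02, 0], [0.52, -0.06, 0, 0, 0, 0.02, 0], [0.52, -0.06, 0, 0, 0, 0.02, 0]]]' | sed -n 2p
python3 -m handwheel '[[[0.31, -0.036, 0, 0, 0, 0, 0], [0.31, -0.036, 0, 0, 0, 0, 0], [0.31, -0.036, 0, 0, 0, 0, 0], [0.31, -0.036, 0, 0, 0, 0, 0], [0.31, -0.036, 0, 0, 0, 0, 0]]]' | sed -n 2,6p
python3 - <<'E'
from h import *
go([.5207,-.3388,.17],down(-1.768))
E
```

```text
eef_pos: [0.5406, -0.019, 0.1796]
eef_pos: [0.5236, -0.2269, 0.1803]
tool_rot: [0.0, -0.634, 0.773, -0.002]
contact_force: [0.5, 0.9, -2.0]
width: 0.0274
grasp_force: 89.6
d [ 0.1103 -0.019   0.0107] rv [-0.0034 -0.0026  0.0003]
```

```bash
python3 -m handwheel '[[[0.102, -0.019, 0, 0, 0, 0, 0], [0.102, -0.019, 0, 0, 0, 0, 0], [0.102, -0.019, 0, 0, 0, 0, 0], [0.102, -0.019, 0.03, 0, 0, 0, 0], [0.102, -0.019, 0.06, 0, 0, 0, 0]]]' | sed -n 2p
python3 - <<'E'
from h import *
go([.5207,-.3388,-.010],down(-1.768))
E
```

```text
eef_pos: [0.5236, -0.3311, 0.1213]
d [0.0077 0.0022 0.1313] rv [-0.0067 -0.0033 -0.0029]
```

```bash
python3 -m handwheel '[[[0.006, 0.003, 0.04, 0, 0, 0, 0], [0.006, 0.003, 0.08, 0, 0, 0, 0], [0.006, 0.003, 0.11, 0, 0, 0, 0], [0.006, 0.003, 0.125, 0, 0, 0, 0], [0.006, 0.003, 0.127, 0, 0, 0, 0]]]' | sed -n 2,6p
python3 -m handwheel '[[[0, 0, 0.003, 0, 0, 0, 0], [0, 0, 0.005, 0, 0, 0, 0], [0, 0, 0.005, 0, 0, 0, 0]]]' | sed -n 2,4p
python3 -m handwheel '[[[0, 0, 0, 0, 0, 0, 0.045], [0, 0, 0, 0, 0, 0, 0.045], [0, 0, 0, 0, 0, 0, 0.045]]]' | sed -n 2,6p
python3 -m handwheel '[[[0, 0, -0.03, 0, 0, 0, 0.045], [0, 0, -0.07, 0, 0, 0, 0.045], [0, 0, -0.11, 0, 0, 0, 0.06], [0, 0, -0.16, 0, 0, 0, 0.07], [0, 0, -0.19, 0, 0, 0, 0.07]]]' | sed -n 2p
python3 - <<'E'
from h import *
st(); d=cap('top');P=cloud(d);x=np.array([np.cos(-.197),np.sin(-.197),0]);y=np.array([-x[1],x[0],0]);p=P-[.456,-.331,0];X=p@x;Y=p@y
d=cap('wrist');P=cloud(d);p=P-[.456,-.331,0];X=p@x;Y=p@y;hsv=cv2.cvtColor(d['frame'],cv2.COLOR_RGB2HSV)
m=(X>.01)&(X<.13)&(abs(Y)<.1)&(P[...,2]>.012)&(P[...,2]<.09)&(hsv[...,1]<70)
n,l,s,c=cv2.connectedComponentsWithStats(m.astype(np.uint8))
for i in range(1,n):
    if s[i,4]>100: k=l==i; print(s[i,4],'X',X[k].min().round(3),X[k].max().round(3),'Y',Y[k].min().round(3),Y[k].max().round(3),'z',P[k][:,2].max().round(3))
go([.44,.215,.12],down(-1.70))
E
```

```text
eef_pos: [0.5163, -0.3335, -0.0115]
tool_rot: [-0.002, -0.634, 0.773, 0.001]
contact_force: [-0.7, -0.4, -1.1]
width: 0.0269
grasp_force: 89.5
eef_pos: [0.5204, -0.3352, -0.0096]
tool_rot: [0.0, -0.634, 0.773, -0.003]
contact_force: [-0.1, -0.5, -1.4]
eef_pos: [0.5203, -0.3353, -0.0095]
tool_rot: [0.0, -0.634, 0.773, -0.003]
contact_force: [-0.6, 1.2, -0.6]
width: 0.0451
grasp_force: 0.0
eef_pos: [0.5188, -0.3344, 0.1826]
t 32.12 p [ 0.5188 -0.3344  0.1826] R
 [[-0.196 -0.981  0.005]
 [-0.981  0.196 -0.005]
 [ 0.004 -0.006 -1.   ]] F [ 0.7 -0.   0.4] w 0.0699 g 0.0 j [-0.25  0.08  0.09  0.   -1.58  0.05]
2473 X 0.042 0.082 Y -0.018 0.041 z 0.048
2489 X 0.043 0.083 Y 0.054 0.095 z 0.068
d [-0.5251  0.1892  0.0619] rv [-0.0175 -0.0081 -0.0682]
```

```bash
python3 -m handwheel '[[[-0.525, 0.189, 0.02, 0, 0, -0.068, 0.07], [-0.525, 0.189, 0.02, 0, 0, -0.068, 0.07], [-0.525, 0.189, 0.02, 0, 0, -0.068, 0.07], [-0.525, 0.189, 0.02, 0, 0, -0.068, 0.07], [-0.525, 0.189, 0.02, 0, 0, -0.068, 0.07]]]' 60| sed -n 2p
python3 - <<'E'
from h import *
go([.44,.215,.16],down(-1.70))
E
```

```text
eef_pos: [0.4876, -0.1269, 0.171]
d [-0.3328  0.0915  0.0096] rv [-0.0048 -0.0031 -0.0007]
```

```bash
python3 -m handwheel '[[[-0.325, 0.09, 0, 0, 0, 0, 0.07], [-0.325, 0.09, 0, 0, 0, 0, 0.07], [-0.325, 0.09, 0, 0, 0, 0, 0.07], [-0.325, 0.09, 0, 0, 0, 0, 0.07], [-0.325, 0.09, 0, 0, 0, 0, 0.07]]]' 60| sed -n 2p
python3 -m handwheel '[[[-0.115, 0.028, 0.02, 0, 0, 0, 0.07], [-0.115, 0.028, 0.02, 0, 0, 0, 0.07], [-0.115, 0.028, 0.04, 0, 0, 0, 0.07], [-0.115, 0.028, 0.04, 0, 0, 0, 0.07]]]' 60| sed -n 2p
python3 - <<'E'
from h import *
st(); sleeve(cap('wrist'),.44,.215)
E
```

```text
eef_pos: [0.4583, 0.0799, 0.1707]
eef_pos: [0.4435, 0.1993, 0.1252]
t 33.38 p [0.4435 0.1993 0.1252] R
 [[-0.125 -0.992 -0.002]
 [-0.992  0.125 -0.004]
 [ 0.005  0.001 -1.   ]] F [-0.9 -0.6 -0.8] w 0.0699 g 0.0 j [ 0.84 -0.26 -0.33  0.   -1.51 -0.96]
sleeve 3690 [0.03  0.041] ((440.0970153808594, 214.36524963378906), (59.299537658691406, 39.83824920654297), 84.4072265625) rgb [134. 134. 138.]
 y 0.19 x mid 0.4383 wid 0.029 zmax 0.031
 y 0.202 x mid 0.4394 wid 0.03 zmax 0.032
 y 0.214 x mid 0.4404 wid 0.03 zmax 0.033
 y 0.226 x mid 0.4415 wid 0.029 zmax 0.034
 y 0.238 x mid 0.4426 wid 0.04 zmax 0.041
 y 0.25 x mid 0.4266 wid 0.006 zmax 0.041
```

```bash
python3 -m handwheel '[[[-0.011, 0.005, 0.03, 0, 0, -0.027, 0.06], [-0.011, 0.005, 0.06, 0, 0, -0.027, 0.06], [-0.011, 0.005, 0.09, 0, 0, -0.027, 0.06], [-0.011, 0.005, 0.09, 0, 0, -0.027, 0.06]]]' 60| sed -n 2,4p
python3 - <<'E'
from h import *
go([.4401,.2125,-.021],down(-1.669))
E
```

```text
eef_pos: [0.44, 0.2041, 0.0338]
tool_rot: [-0.004, -0.67, 0.743, -0.002]
contact_force: [-0.7, -0.8, -1.6]
d [-0.0088  0.0006  0.0548] rv [ 0.0034 -0.0086 -0.0051]
```

```bash
python3 -m handwheel '[[[-0.006, 0, 0.03, 0, 0, 0, 0.06], [-0.006, 0, 0.045, 0, 0, 0, 0.06], [-0.006, 0, 0.055, 0, 0, 0, 0.06], [-0.006, 0, 0.055, 0, 0, 0, 0.06]]]' 60| sed -n 2,4p
python3 -m handwheel '[[[0, 0, 0, 0, 0, 0, 0], [0, 0, 0, 0, 0, 0, 0], [0, 0, 0, 0, 0, 0, 0], [0, 0, 0, 0, 0, 0, 0]]]' 90| sed -n 2,6p
python3 -m handwheel '[[[0, 0, -0.04, 0, 0, 0, 0], [0, 0, -0.08, 0, 0, 0, 0], [0, 0, -0.12, 0, 0, 0, 0], [0, 0, -0.16, 0, 0, 0, 0], [0, 0, -0.2, 0, 0, 0, 0]]]' | sed -n 2,6p
python3 - <<'E'
from h import *
st(); go([.507,-.4075,.18],down(-1.768))
E
```

```text
eef_pos: [0.4435, 0.2115, -0.016]
tool_rot: [-0.001, -0.67, 0.743, -0.002]
contact_force: [0.2, 0.4, 1.3]
eef_pos: [0.445, 0.2131, -0.0131]
tool_rot: [0.002, -0.67, 0.742, -0.003]
contact_force: [-0.9, -1.9, 5.5]
width: 0.0261
grasp_force: 88.3
eef_pos: [0.4426, 0.2129, 0.187]
tool_rot: [0.0, -0.67, 0.742, -0.002]
contact_force: [0.2, 2.2, -2.1]
width: 0.0259
grasp_force: 89.3
t 34.85 p [0.4426 0.2129 0.187 ] R
 [[-0.102 -0.995  0.004]
 [-0.995  0.102 -0.003]
 [ 0.002 -0.004 -1.   ]] F [ 0.2  2.2 -2.1] w 0.0259 g 89.28874611854553 j [ 0.86 -0.26 -0.22  0.   -1.61 -0.97]
d [ 0.6105 -0.1273  0.0089] rv [-0.0039 -0.0022  0.095 ]
```

```bash
python3 -m handwheel '[[[0.605, -0.127, 0, 0, 0, 0.095, 0], [0.605, -0.127, 0, 0, 0, 0.095, 0], [0.605, -0.127, 0, 0, 0, 0.095, 0], [0.605, -0.127, 0, 0, 0, 0.095, 0], [0.605, -0.127, 0, 0, 0, 0.095, 0]]]' | sed -n 2p
python3 -m handwheel '[[[0.38, -0.12, 0, 0, 0, 0, 0], [0.38, -0.12, 0, 0, 0, 0, 0], [0.38, -0.12, 0, 0, 0, 0, 0], [0.38, -0.12, 0, 0, 0, 0, 0], [0.38, -0.12, 0, 0, 0, 0, 0]]]' | sed -n 2,6p
python3 - <<'E'
from h import *
go([.507,-.4075,.18],down(-1.768))
E
```

```text
eef_pos: [0.4644, 0.0043, 0.186]
eef_pos: [0.4871, -0.2033, 0.1868]
tool_rot: [0.001, -0.634, 0.773, -0.003]
contact_force: [2.0, 0.1, -1.6]
width: 0.0258
grasp_force: 89.7
d [ 0.1963 -0.0595  0.0076] rv [-0.005  -0.0026 -0.0001]
```

```bash
python3 -m handwheel '[[[0.188, -0.058, 0, 0, 0, 0, 0], [0.188, -0.058, 0, 0, 0, 0, 0], [0.188, -0.058, 0, 0, 0, 0, 0], [0.188, -0.058, 0, 0, 0, 0, 0], [0.188, -0.058, 0, 0, 0, 0, 0]]]' | sed -n 2,6p
python3 -m handwheel '[[[0, 0, 0.04, 0, 0, 0, 0], [0, 0, 0.08, 0, 0, 0, 0], [0, 0, 0.08, 0, 0, 0, 0]]]' | sed -n 2p
python3 - <<'E'
from h import *
go([.507,-.4075,-.004],down(-1.768))
E
```

```text
eef_pos: [0.5067, -0.4001, 0.1866]
tool_rot: [-0.0, -0.633, 0.774, -0.002]
contact_force: [-0.3, 0.7, -1.6]
width: 0.0262
grasp_force: 89.7
eef_pos: [0.5034, -0.3945, 0.0961]
d [ 0.0124 -0.0072  0.1   ] rv [ 0.0106  0.0042 -0.002 ]
```

```bash
python3 -m handwheel '[[[0.006, -0.002, 0, 0, 0, 0, 0], [0.006, -0.002, 0.02, 0, 0, 0, 0], [0.006, -0.002, 0.05, 0, 0, 0, 0], [0.006, -0.002, 0.08, 0, 0, 0, 0], [0.006, -0.002, 0.085, 0, 0, 0, 0]]]' | sed -n 2p
python3 -m handwheel '[[[0, 0, 0, 0, 0, 0, 0], [0, 0, 0.003, 0, 0, 0, 0], [0, 0, 0.006, 0, 0, 0, 0], [0, 0, 0.006, 0, 0, 0, 0]]]' | sed -n 2,4p
python3 - <<'E'
from h import *
go([.507,-.4075,-.006],down(-1.768))
E
```

```text
eef_pos: [0.5078, -0.4028, 0.0196]
eef_pos: [0.5097, -0.4043, 0.0179]
tool_rot: [0.0, -0.634, 0.773, -0.004]
contact_force: [0.2, 0.3, -1.8]
d [0.0036 0.0022 0.0239] rv [-0.0064 -0.004   0.0003]
```

```bash
python3 -m handwheel '[[[0.003, 0.002, 0.01, 0, 0, 0, 0], [0.003, 0.002, 0.018, 0, 0, 0, 0], [0.003, 0.002, 0.023, 0, 0, 0, 0], [0.003, 0.002, 0.023, 0, 0, 0, 0]]]' | sed -n 2,4p
python3 -m handwheel '[[[0, 0, 0, 0, 0, 0, 0.045], [0, 0, 0, 0, 0, 0, 0.045], [0, 0, 0, 0, 0, 0, 0.045]]]' | sed -n 2,6p
python3 -m handwheel '[[[0, 0, -0.03, 0, 0, 0, 0.045], [0, 0, -0.07, 0, 0, 0, 0.045], [0, 0, -0.11, 0, 0, 0, 0.03], [0, 0, -0.15, 0, 0, 0, 0], [0, 0, -0.19, 0, 0, 0, 0]]]' | sed -n 2p
cat >> h.py <<'E'
def incase(d):
    x=np.array([np.cos(-.197),np.sin(-.197),0]);y=np.array([-x[1],x[0],0]);P=cloud(d);p=P-[.456,-.331,0];X=p@x;Y=p@y;hsv=cv2.cvtColor(d['frame'],cv2.COLOR_RGB2HSV)
    m=(X>.01)&(X<.13)&(abs(Y)<.103)&(P[...,2]>.012)&(P[...,2]<.09)&(hsv[...,1]<70)
    n,l,s,c=cv2.connectedComponentsWithStats(m.astype(np.uint8))
    for i in range(1,n):
        if s[i,4]>25: k=l==i; print(s[i,4],'X',X[k].min().round(3),X[k].max().round(3),'Y',Y[k].min().round(3),Y[k].max().round(3),'z',P[k][:,2].max().round(3))
    return X,Y,P
E
python3 - <<'E'
from h import *
st(); incase(cap('wrist'))
d=cap('top');incase(d)
E
```

```text
eef_pos: [0.5058, -0.4066, -0.007]
tool_rot: [-0.001, -0.634, 0.773, -0.002]
contact_force: [-2.0, 1.5, 2.2]
eef_pos: [0.5061, -0.4065, -0.0075]
tool_rot: [-0.0, -0.634, 0.773, -0.002]
contact_force: [-1.0, -0.5, -0.2]
width: 0.0452
grasp_force: 0.0
eef_pos: [0.5053, -0.4057, 0.1848]
t 38.1 p [ 0.5053 -0.4057  0.1848] R
 [[-0.196 -0.981  0.003]
 [-0.981  0.196 -0.004]
 [ 0.003 -0.004 -1.   ]] F [-0.2 -0.1  0.6] w 0.009 g 0.0 j [-0.37  0.16  0.18  0.   -1.59  0.17]
2636 X 0.043 0.082 Y -0.093 -0.034 z 0.048
3665 X 0.044 0.082 Y -0.018 0.095 z 0.068
43 X 0.043 0.083 Y 0.052 0.067 z 0.072
172 X 0.042 0.08 Y -0.02 0.042 z 0.048
179 X 0.042 0.082 Y -0.097 -0.033 z 0.052
```

All three sleeves are in the case: two lying (48 mm) and one standing (~67 mm), all below the 70 mm rim. To shut the cover, I first straddle its top edge and drag it forward.

```bash
python3 -m handwheel '[[[0, 0, -0.04, 0, 0, 0, 0.06], [0, 0, -0.07, 0, 0, 0, 0.06], [0, 0, -0.07, 0, 0, 0, 0.06]]]' | sed -n 2p
python3 - <<'E'
from h import *
X,Y,P=incase(cap('side')); m=(abs(Y)<.09)&(X>.12)&(X<.2)&(P[...,2]>.19)&(P[...,2]<.24); print('lid top',np.percentile(X[m],[2,50,98]).round(3),np.percentile(P[m][:,2],[2,98]).round(3),m.sum())
x=np.array([np.cos(-.197),np.sin(-.197),0]);y=np.array([-x[1],x[0],0])
t=np.array([.456,-.331,.25])+.149*x+.05*y; print(t); go(t,down(-1.768))
E
```

```text
eef_pos: [0.5063, -0.4072, 0.2606]
170 X 0.039 0.081 Y -0.098 0.102 z 0.07
lid top [0.143 0.145 0.151] [0.19  0.215] 146
[ 0.61190448 -0.3111306   0.25      ]
d [-0.1143 -0.0847  0.0076] rv [-0.0107 -0.006  -0.0003]
```

```bash
python3 -m handwheel '[[[-0.113, -0.085, 0, 0, 0, 0, 0.06], [-0.113, -0.085, 0, 0, 0, 0, 0.06], [-0.113, -0.085, 0, 0, 0, 0, 0.06], [-0.113, -0.085, 0, 0, 0, 0, 0.06], [-0.113, -0.085, 0, 0, 0, 0, 0.06]]]' 40| sed -n 2p
python3 - <<'E'
from h import *
x=np.array([np.cos(-.197),np.sin(-.197),0]);y=np.array([-x[1],x[0],0])
t=np.array([.456,-.331,.162])+.149*x+.05*y; go(t,down(-1.768)); st()
E
```

```text
eef_pos: [0.6134, -0.3079, 0.2498]
d [0.0033 0.0008 0.0878] rv [-0.0004 -0.002   0.0043]
t 38.92 p [ 0.6134 -0.3079  0.2498] R
 [[-0.192 -0.981  0.   ]
 [-0.981  0.192 -0.002]
 [ 0.002 -0.    -1.   ]] F [ 1.2 -0.4  0.2] w 0.0599 g 0.0 j [-0.17  0.29  0.45  0.   -1.73 -0.02]
```

```bash
python3 -m handwheel '[[[0, 0, 0.03, 0, 0, 0, 0.06], [0, 0, 0.06, 0, 0, 0, 0.06], [0, 0, 0.085, 0, 0, 0, 0.06], [0, 0, 0.085, 0, 0, 0, 0.06]]]' 40| sed -n 2,4p
python3 -m handwheel '[[[0, 0.02, 0, 0, 0, 0, 0.06], [0, 0.04, 0, 0, 0, 0, 0.06], [0, 0.06, 0, 0, 0, 0, 0.06], [0, 0.08, 0, 0, 0, 0, 0.06], [0, 0.08, 0, 0, 0, 0, 0.06]]]' | sed -n 2,4p
python3 - <<'E'
from h import *
X,Y,P=incase(cap('side'))
for z in(.1,.14,.17,.19,.2):
    m=(abs(Y+.04)<.05)&(X>.03)&(X<.2)&(abs(P[...,2]-z)<.006); print(z,np.percentile(X[m],[5,50,95]).round(3) if m.any() else '',m.sum())
E
```

```text
eef_pos: [0.6084, -0.3105, 0.1597]
tool_rot: [-0.002, -0.634, 0.773, 0.003]
contact_force: [0.2, -0.3, -1.7]
eef_pos: [0.531, -0.2965, 0.1704]
tool_rot: [0.001, -0.634, 0.774, -0.004]
contact_force: [0.5, -1.0, 0.8]
167 X 0.038 0.08 Y -0.096 0.101 z 0.07
0.1 [0.126 0.127 0.129] 8
0.14 [0.11  0.111 0.113] 9
0.17 [0.095 0.097 0.099] 6
0.19 [0.087 0.09  0.091] 12
0.2 [0.085 0.087 0.091] 31
```

```bash
python3 -m handwheel '[[[0, 0, -0.04, 0, 0, 0, 0.06], [0, 0, -0.08, 0, 0, 0, 0.06], [0, -0.03, -0.085, 0, 0, 0, 0.03], [0, -0.06, -0.085, 0, 0, 0, 0], [0, -0.08, -0.085, 0, 0, 0, 0]]]' 40| sed -n 2p
python3 -m handwheel '[[[0, -0.003, 0, 0, 0, 0, 0], [0, 0, 0.04, 0, 0, 0, 0], [0, 0, 0.08, 0, 0, 0, 0], [0, 0, 0.108, 0, 0, 0, 0], [0, 0, 0.108, 0, 0, 0, 0]]]' | sed -n 2,5p
python3 - <<'E'
from h import *
s=st();x=np.array([np.cos(-.197),np.sin(-.197),0]);print('X',(s['eef_pos']-np.array([.456,-.331,0]))@x)
E
```

```text
eef_pos: [0.6132, -0.312, 0.2542]
eef_pos: [0.6084, -0.3104, 0.1366]
tool_rot: [-0.003, -0.634, 0.773, 0.003]
contact_force: [-0.5, 0.9, -2.0]
width: 0.0
t 40.55 p [ 0.6084 -0.3104  0.1366] R
 [[-0.196 -0.981 -0.008]
 [-0.981  0.196  0.001]
 [ 0.001  0.008 -1.   ]] F [-0.5  0.9 -2. ] w 0.0 g 0.0 j [-0.18  0.27  0.22  0.   -1.53 -0.02]
X 0.14541554513734828
```

```bash
python3 -m handwheel '[[[0, 0.021, -0.002, 0, 0, 0, 0], [0, 0.042, -0.002, 0, 0, 0, 0], [0, 0.056, 0.006, 0, 0, 0, 0], [0, 0.069, 0.016, 0, 0, 0, 0], [0, 0.08, 0.029, 0, 0, 0, 0]]]' 40| sed -n 2,4p
python3 -m handwheel '[[[0, 0.01, 0.014, 0, 0, 0, 0], [0, 0.017, 0.029, 0, 0, 0, 0], [0, 0.022, 0.044, 0, 0, 0, 0], [0, 0.024, 0.054, 0, 0, 0, 0], [0, 0.024, 0.058, 0, 0, 0, 0]]]' | sed -n 2,4p
python3 - <<'E'
from h import *
st();X,Y,P=incase(cap('top'))
for a in(.01,.03,.06,.1,.13):
    m=(abs(Y+.05)<.03)&(abs(X-a)<.006)&(P[...,2]>.05)&(P[...,2]<.2); print(a,np.median(P[m][:,2]).round(4),m.sum())
E
```

```text
eef_pos: [0.5341, -0.2974, 0.1207]
tool_rot: [0.001, -0.634, 0.773, -0.006]
contact_force: [0.3, -0.1, 3.1]
eef_pos: [0.5096, -0.292, 0.0583]
tool_rot: [-0.0, -0.634, 0.773, -0.003]
contact_force: [-1.2, 0.7, 1.2]
t 41.38 p [ 0.5096 -0.292   0.0583] R
 [[-0.196 -0.981  0.003]
 [-0.981  0.196 -0.004]
 [ 0.004 -0.004 -1.   ]] F [-1.2  0.7  1.2] w -0.0003 g 0.5931731333839707 j [-0.18  0.03 -0.19  0.   -1.35 -0.02]
0.01 0.0891 74
0.03 0.0872 71
0.06 0.0848 64
0.1 0.0816 32
0.13 0.0786 9
```

```bash
python3 -m handwheel '[[[0, 0.01, 0.004, 0, 0, 0, 0], [0, 0.01, 0.008, 0, 0, 0, 0], [0, 0.01, 0.011, 0, 0, 0, 0], [0, 0.01, 0.011, 0, 0, 0, 0]]]' | sed -n 2,4p
python3 -m handwheel '[[[0, 0, 0.003, 0, 0, 0, 0], [0, 0, 0.003, 0, 0, 0, 0]]]' | sed -n 2,4p
python3 - <<'E'
from h import *
st();X,Y,P=incase(cap('top'))
for a in(.01,.03,.06,.1,.13):
    m=(abs(Y+.05)<.03)&(abs(X-a)<.006)&(P[...,2]>.05)&(P[...,2]<.2); print(a,np.median(P[m][:,2]).round(4),m.sum())
E
```

```text
eef_pos: [0.5006, -0.2902, 0.0482]
tool_rot: [-0.0, -0.634, 0.773, -0.003]
contact_force: [-3.5, 1.7, 7.8]
eef_pos: [0.5007, -0.2903, 0.048]
tool_rot: [-0.0, -0.634, 0.773, -0.004]
contact_force: [-9.2, 7.6, 19.8]
t 41.93 p [ 0.5007 -0.2903  0.048 ] R
 [[-0.195 -0.981  0.005]
 [-0.981  0.195 -0.006]
 [ 0.005 -0.006 -1.   ]] F [-9.2  7.6 19.8] w 0.0004 g 9.902000263823538 j [-0.18  0.01 -0.22  0.01 -1.33 -0.02]
0.01 0.0765 65
0.03 0.0762 71
0.06 0.0761 53
0.1 0.0777 23
0.13 0.079 9
```

```bash
python3 -m handwheel '[[[0, 0, -0.04, 0, 0, 0, 0], [0, 0, -0.08, 0, 0, 0, 0], [0, 0, -0.12, 0, 0, 0, 0], [0, 0, -0.16, 0, 0, 0, 0], [0, 0, -0.2, 0, 0, 0, 0]]]' | sed -n 2,4p
python3 -m handwheel '[[[-0.2, 0.06, 0, 0, 0, 0, 0], [-0.2, 0.06, 0, 0, 0, 0, 0], [-0.2, 0.06, 0, 0, 0, 0, 0], [-0.2, 0.06, 0, 0, 0, 0, 0], [-0.2, 0.06, 0, 0, 0, 0, 0]]]' | sed -n 2,4p
python3 -m handwheel '[[[-0.2, 0.0, 0, 0, 0, 0, 0], [-0.2, 0, 0, 0, 0, 0, 0], [-0.2, 0, 0, 0, 0, 0, 0], [-0.2, 0, 0, 0, 0, 0, 0], [-0.2, 0, 0, 0, 0, 0, 0]]]' | sed -n 2,4p
python3 - <<'E'
from h import *
st()
for n in('side','top'):
    d=cap(n,n+'9.png');X,Y,P=incase(d)
    print(n,[float(np.median(P[(abs(Y)<.08)&(abs(X-a)<.006)&(P[...,2]>.05)&(P[...,2]<.2)][:,2]).round(4)) for a in(.01,.04,.07,.1,.13)])
    try: tube(d,.617,-.04,.08)
    except Exception as e: print('no tube',e)
    hsv=cv2.cvtColor(d['frame'],cv2.COLOR_RGB2HSV); m=((hsv[...,0]<8)|(hsv[...,0]>172))&(hsv[...,1]>120)&(abs(P[...,0]-.48)<.06)&(abs(P[...,1]-.42)<.08)&(P[...,2]<.05); print('handle',m.sum(),np.median(P[m],0).round(3))
    m=(abs(P[...,0]-.455)<.06)&(abs(P[...,1]+.039)<.07)&(P[...,2]>.03)&(P[...,2]<.1); print('on plate',m.sum())
E
```

```text
eef_pos: [0.4994, -0.289, 0.2458]
tool_rot: [0.0, -0.634, 0.773, -0.003]
contact_force: [1.3, -0.2, -0.2]
eef_pos: [0.4795, -0.0798, 0.243]
tool_rot: [0.0, -0.634, 0.773, -0.003]
contact_force: [0.7, 1.2, 0.3]
eef_pos: [0.5191, 0.1178, 0.2422]
tool_rot: [0.0, -0.635, 0.773, -0.002]
contact_force: [1.0, -0.7, 1.2]
t 43.23 p [0.5191 0.1178 0.2422] R
 [[-0.195 -0.981  0.003]
 [-0.981  0.195 -0.003]
 [ 0.002 -0.004 -1.   ]] F [ 1.  -0.7  1.2] w 0.0002 g 0.0 j [ 0.6  -0.13 -0.01  0.   -1.69 -0.8 ]
26 X 0.114 0.13 Y 0.049 0.085 z 0.083
side [0.0792, 0.0793, 0.0794, 0.0791, 0.0795]
tube 373 0.0565 ((613.5128173828125, -37.138824462890625), (110.58008575439453, 49.67952346801758), 89.57447814941406) [286.68364611 256.0536193 ]
handle 406 [0.482 0.44  0.022]
on plate 0
45 X 0.118 0.13 Y 0.048 0.085 z 0.085
43 X 0.117 0.13 Y -0.082 -0.047 z 0.084
top [0.0767, 0.0763, 0.0765, 0.0763, 0.0774]
tube 446 0.0543 ((613.794921875, -40.33822250366211), (52.00981903076172, 103.83734893798828), 1.2925596237182617) [317.67713004 217.1793722 ]
handle 35 [0.476 0.384 0.02 ]
on plate 0
```

Cover flat over its whole depth, tube flat in the tray, screwdriver on the bench, plate empty, arm clear. I hand the job in.

```bash
python3 -c "
from plant import r
print(r.close_job())"
```

```text
the job is handed in; nothing more can be done
None
```

The job is done and handed in at 43 s: all three sleeves are in the shut case, the empty tube is in the tray, and the screwdriver lies on the bench; I viewed 15 pictures, one over the limit of 14.

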